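# Unlock, unload and relock the drive rail

### The arm

A 6-joint arm with a two-finger parallel gripper is mounted at the origin on a cart in front of the work surface, level with it; the furniture and walls round the work are solid. World frame = base frame: x ahead of the robot, y to its left, z up, the work surface at z = 0. Lengths are in mm, angles in rad, forces in N, time in s.
With the tool pointing down it reaches from about 350 to 975 mm from the base axis. Payload 7.1 kg.
Tool frame: the origin (TCP) lies at the very end of the fingers, on their centre line; the grasp point (between the pads) lies 19 mm behind it; z points along the fingers, y is the line along which they close (so a half turn about z gives the same grasp; the last joint's range is limited). The gripper opens to 88 mm and grips with 3 to 60 N. Pads are 20 mm wide; open, the fingers measure 115 mm over their backs; the gripper's body (75 mm by 178 mm) begins 61 mm behind the grasp point.
Start: joints at [-1.18, 0.423, 1.63, -0, 1.089, -0.019], TCP at [249.031, -573.226, 222.675] pointing down, gripper open.
Joint ranges: [-3, 3], [-0.9, 2.11], [0.09, 2.58], [-1.31, 4.45], [0.11, 2.69], [-2.54, 2.54]. Speed limits (rad/s): [2.39, 2.39, 3.01, 3.14, 3.14, 3.14].

### API

Orientations are given as a rotation vector (axis times angle).
In Python, from workcell import * gives the robot as it stands.
- The arm moves only by the tool step_arm, never from a script. Its argument "deltas" is a list of rows, each a list of 3 entries, a list of its own where there are three numbers: the shift along the tool's x, y, z in units of 300 mm (1.0 is 300 mm), then the turn, a rotation vector about the tool's x, y, z in units of 1.5 rad (1.0 is 1.5 rad), then the gripper command: -1 is shut, 1 is fully open, values between are in proportion. In form: [[[dx, dy, dz], [rx, ry, rz], gripper], ...]. A call has 1 to 20 rows; each row is the pose to reach, as a shift and turn from the pose commanded when the call began, along the tool's axes at that moment; what a row does not reach only later rows make up. A row lasts 1/12 s, in which the tool goes at most 41.7 mm and 7.16 degrees, less where a joint would pass 70% of its speed; a pose out of reach is approached as far as the arm can. A call with a number of a shift or a turn outside -1 to 1 is refused whole. A call with a gripper value outside its range is refused whole. The fingers move at their own pace and stop on an object; the grip force is fixed at half the most. Time passes only in rows, so rows that repeat a pose let the fingers close. It gives the time, the measured TCP pose, the force, the opening and the grip force at its end, in the units of the state.
- get_obs(): the state, without advancing time (a new reading comes with each control period).
- get_image(name): name is "side" or "top" or "wrist"; returns a dict with "pixels" (400x640x3 uint8, red, green, blue), "fx", "fy", "cx", "cy" (pixels), "T" (4x4, takes a point from camera to world coordinates). Camera axes: x right, y down, z forward; pixel columns grow to the right and rows downward; lengths in mm; the calibration is good to about 2 mm. A picture is of the moment at which its call begins. There is no depth.
- close_job(): hands the job in; it is judged then, once.
The state is a dict: "t": time; "qpos": joint angles; "qvel": joint speeds; "joint_torque": joint torques, N m; "ee_pos": TCP position; "orientation": TCP orientation; "ft_force": force on the tool from outside, world axes, zero at the start; "moment": the same for the moment, N m; "width": finger opening in mm; "grasp_force": force on a finger pad.
Only numpy, scipy, OpenCV 4.12 (cv2) and the standard library are available. Lean on these libraries where they do the work, as an engineer would, in place of code of your own. Each camera call takes 0.05 s, during which the arm holds its last target. There are 200 camera calls.

### The job

Unlock the wooden drive rail: draw the brass pin up out of its bore and park it upright in the notch on the rail's side, fully down on its collar. Then unload every drive in the rail, front one first: slide the row forward along the trough until the front drive overhangs the open front edge, pinch it by the overhang, and lay it flat in the wooden tray beside the others, not stacked. Last, put the pin back in its bore, fully down, and leave the other things on the desk where they are.

Things in the scene. Friction and masses are not known exactly. Their poses are not given: they have to be found in the camera images.
- rail: fixed wooden rail, a raised straight trough 310 mm long, 66 mm wide over all. Origin on the desk under the middle of its open front edge; +y runs inward along the trough, z up. Trough floor 40 mm above the desk, 54 mm wide between side walls 6 mm thick that rise 12 mm above the floor. Both ends are open, so the row can be pushed from behind
- notch (a point): middle of the rail's parking notch, at the bracket's top face 40 mm above the desk; axes as the rail's. An upright slot 14 mm wide (along y), 26 mm deep, open above and to -x, this point half-way into its depth, reaching down to the desk, in a bracket 44 mm long on the rail's -x side. The parked pin's shaft hangs in it, collar resting on the top; it can be lowered in from above
- bore (a point): mouth of the pin's vertical bore in the trough floor, 22 mm in from the front edge, 13 mm diameter with a chamfered mouth, 37 mm deep; the pin's collar rests on the floor round it. The pin in it keeps the row of drives in
- pin_grip (a point): middle of the round grip of the loose brass pin (70 g). Grip 14 mm diameter, reaching 22 mm above and below this point; below it a collar 22 mm diameter, 6 mm high; below that the shaft, 10 mm diameter, 34 mm long. z along the pin, up when it stands. It starts fully down in the bore
- pin_collar (a point): underside of the pin's collar, on its axis, 28 mm below pin_grip; level with the notch point when parked
- drive_1_centre (a point): centre of a slim grey portable drive, a flat block 50 mm wide (its x), 80 mm long (its y), 10 mm thick (z), about 70 g. It starts flat in the trough behind the pin, length along it, top 2 mm below the wall tops; place 1 of three from the front. Two or three drives are there, with gaps between; an absent one is None from the start
- drive_2_centre (a point): centre of a slim grey portable drive, a flat block 50 mm wide (its x), 80 mm long (its y), 10 mm thick (z), about 70 g. It starts flat in the trough behind the pin, length along it, top 2 mm below the wall tops; place 2 of three from the front. Two or three drives are there, with gaps between; an absent one is None from the start
- drive_3_centre (a point): centre of a slim grey portable drive, a flat block 50 mm wide (its x), 80 mm long (its y), 10 mm thick (z), about 70 g. It starts flat in the trough behind the pin, length along it, top 2 mm below the wall tops; place 3 of three from the front. Two or three drives are there, with gaps between; an absent one is None from the start
- tray_in (a point): centre of the inner floor (6 mm above the desk) of the loose shallow wooden tray, 290 mm (its x) by 130 mm (its y) outside, walls 6 mm thick, 20 mm high over all, inside 278 by 118 mm. Three drives fit with their lengths along the tray's y, 84 mm apart along its x. It may get knocked along the desk
- eraser_mid (a point): small eraser 20x48x12 mm, bystander, leave alone
- pocket_watch_mid (a point): pocket watch 47x68x12 mm, bystander, leave alone
Things that resemble listed ones, but are neither listed nor needed, are in the scene too. What is shaped like the part that bears drive_1_centre but purple is not meant.

How it is judged (in metres and radians):
On the way, in this order (a step that is already met when the one before it is completed fails the run):
1. the pin is out of its bore and stands parked in the side notch, down on its collar (horizontal distance between pin_collar and notch below 0.01 m and z of pin_collar in the frame of notch between -0.004 and 0.004 m and angle between pin_collar's own z axis and vertical below 0.12 rad), for 0.2 s.
2. drive 1 lies flat in the trough, overhanging the front edge by 15 to 45 mm (y of drive_1_centre in the frame of rail between -0.005 and 0.025 m and x of drive_1_centre in the frame of rail between -0.006 and 0.006 m and z of drive_1_centre in the frame of rail between 0.04 and 0.05 m and angle between drive_1_centre's own z axis and vertical below 0.1 rad), for 0.2 s.
3. drive 1 lies flat on the tray floor (x of drive_1_centre in the frame of tray_in between -0.135 and 0.135 m and y of drive_1_centre in the frame of tray_in between -0.055 and 0.055 m and z of drive_1_centre in the frame of tray_in between 0.001 and 0.009 m and angle between drive_1_centre's own z axis and vertical below 0.08 rad), for 0.2 s.
4. drive 2 lies flat in the trough, overhanging the front edge by 15 to 45 mm (y of drive_2_centre in the frame of rail between -0.005 and 0.025 m and x of drive_2_centre in the frame of rail between -0.006 and 0.006 m and z of drive_2_centre in the frame of rail between 0.04 and 0.05 m and angle between drive_2_centre's own z axis and vertical below 0.1 rad), for 0.2 s.
5. drive 2 lies flat on the tray floor (x of drive_2_centre in the frame of tray_in between -0.135 and 0.135 m and y of drive_2_centre in the frame of tray_in between -0.055 and 0.055 m and z of drive_2_centre in the frame of tray_in between 0.001 and 0.009 m and angle between drive_2_centre's own z axis and vertical below 0.08 rad), for 0.2 s.
6. drive 3 lies flat in the trough, overhanging the front edge by 15 to 45 mm (y of drive_3_centre in the frame of rail between -0.005 and 0.025 m and x of drive_3_centre in the frame of rail between -0.006 and 0.006 m and z of drive_3_centre in the frame of rail between 0.04 and 0.05 m and angle between drive_3_centre's own z axis and vertical below 0.1 rad), for 0.2 s.
7. drive 3 lies flat on the tray floor (x of drive_3_centre in the frame of tray_in between -0.135 and 0.135 m and y of drive_3_centre in the frame of tray_in between -0.055 and 0.055 m and z of drive_3_centre in the frame of tray_in between 0.001 and 0.009 m and angle between drive_3_centre's own z axis and vertical below 0.08 rad), for 0.2 s.
8. the pin is back in its bore, fully down (horizontal distance between pin_collar and bore below 0.005 m and z of pin_collar in the frame of bore between -0.004 and 0.004 m and angle between pin_collar's own z axis and vertical below 0.12 rad), for 0.2 s.
At the end, for the whole second after the job is handed in: The pin stands back in its bore (within 5 mm of its axis, collar within 4 mm of the trough floor, upright to 0.12 rad) and every drive present lies flat and still on the tray's inner floor (within 4 mm of lying height, tilt under 0.08 rad), none on top of another (all of step 3 and all of step 5 and all of step 7 and all of step 8 and linear speed of each of drive_1, drive_2, drive_3 below 0.02 m/s); the robot touches nothing.
It fails at once if the eraser is moved more than 30 mm (distance of eraser_mid from where it was at the start of the episode above 0.03 m).
It fails at once if the pocket watch is moved more than 30 mm (distance of pocket_watch_mid from where it was at the start of the episode above 0.03 m).
Of drive_1, drive_2, drive_3 only 2 to 3 are there at a start; the rules pass over those that are not, and their reading is None.
At some moment in a run one of tray may be knocked a few centimetres aside while the robot is not near it.
It also fails if it takes over 210 s, if anything falls off the work surface, if the arm or the gripper's body presses on something with over 40 N, if the wrist force passes 120 N, or if a joint passes its speed limit or range.

## Working session

There is one attempt and no reset: what is moved stays moved. The work goes in short steps, Python scripts to look and compute and a tool call to move; the robot and the scene stay as the last step left them, time stands still between calls to the robot, and variables do not carry over. Pictures are saved under pics/ and viewed, at most 14 in all, crops included, and the job is handed in when it is done.

Besides the shell and the picture viewer there is one more tool, called after "Emit:" by a JSON object that holds its "method" and its "body", one argument or row to a line. step_arm: Moves the arm, as the interface text tells. Its arguments: {"type":"object","properties":{"deltas":{"type":"array","items":{"type":"array"}}},"required":["deltas"]}

```bash
ls; mkdir -p pics; python3 - <<'E'
from workcell import *
import cv2, numpy as np, pickle
o=get_obs();print(o)
for n in("side","top"):
    im=get_image(n);pickle.dump(im,open(f"pics/{n}0.pkl","wb"))
    cv2.imwrite(f"pics/{n}0.png",im["pixels"][:,:,::-1]);print(n,im["fx"],im["cx"],im["cy"],np.round(im["T"],3).tolist())
E
```

```text
pics
{'t': 0.0, 'qpos': array([-1.18000595e+00,  4.23835715e-01,  1.63069047e+00, -3.77606274e-05,
        1.08859999e+00, -1.90053792e-02]), 'qvel': array([-7.30609067e-04, -1.37031161e-03,  8.53013093e-05,  6.38440130e-04,
        1.03341108e-03, -9.83113797e-04]), 'joint_torque': array([ 1.07965603e-03, -5.44625473e+01, -2.73669112e+01,  6.42627035e-02,
        2.26735091e-02, -1.33497074e-04]), 'ee_pos': array([ 248.81154979, -572.72908792,  221.90471725]), 'orientation': array([-3.07440093e+00, -6.38932549e-01,  4.96598569e-04]), 'ft_force': array([-0.69274762,  0.43464202,  0.0769054 ]), 'moment': array([-0.04031638,  0.02958352, -0.01585923]), 'grasp_force': 0.0, 'width': 87.63235639429742}
side 370.2810682840315 319.80534017479897 202.33853604136357 [[0.993, -0.084, 0.085, 516.564], [-0.119, -0.643, 0.757, -665.088], [-0.009, -0.762, -0.648, 711.476], [0.0, 0.0, 0.0, 1.0]]
top 429.91868486028704 321.6714886000658 195.8933640682029 [[-0.012, -0.994, 0.112, 469.424], [-1.0, 0.011, -0.005, 82.163], [0.004, -0.113, -0.994, 1086.01], [0.0, 0.0, 0.0, 1.0]]
```

View pics/side0.png

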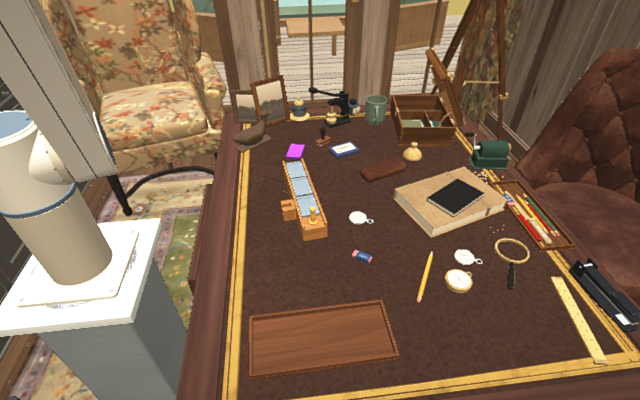

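View pics/top0.png

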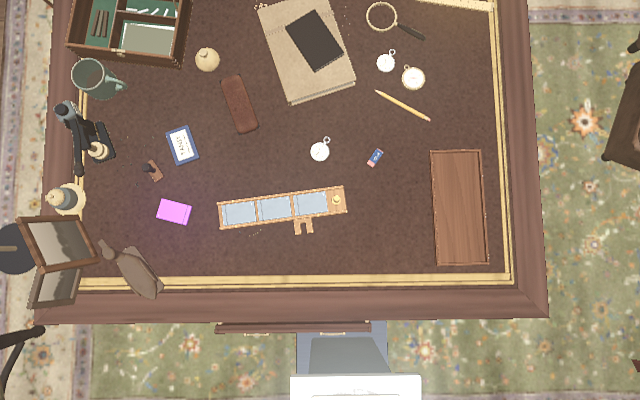

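The side view shows the rail from (295,160) to (318,238) with the pin at (313,215) and the tray at (322,337). The top view shows the rail from (218,215) to (346,200). Its pin is at (336,200), the notch bracket at (303,226), three blue-grey drives at (240,213), (274,208) and (311,203), the tray at (460,207), the eraser at (375,157), and watches at (320,151), (386,61) and (413,77). The purple block at (174,211) is a decoy.

```bash
cat > h.py <<'E'
import cv2, numpy as np, pickle
from scipy.spatial.transform import Rotation as R
def ray(im,uv,z):
    uv=np.atleast_2d(np.array(uv,float)); T=np.array(im["T"])
    d=np.c_[(uv[:,0]-im["cx"])/im["fx"],(uv[:,1]-im["cy"])/im["fy"],np.ones(len(uv))]@T[:3,:3].T
    o=T[:3,3]; return o+d*((z-o[2])/d[:,2])[:,None]
def proj(im,P):
    T=np.array(im["T"]); p=(np.atleast_2d(P)-T[:3,3])@T[:3,:3]
    return np.c_[im["fx"]*p[:,0]/p[:,2]+im["cx"],im["fy"]*p[:,1]/p[:,2]+im["cy"]]
E
python3 - <<'E'
from h import *
im=pickle.load(open("pics/top0.pkl","rb"));p=im["pixels"];s=pickle.load(open("pics/side0.pkl","rb"))
hsv=cv2.cvtColor(p,cv2.COLOR_RGB2HSV)
for n,(u,v) in dict(rail=(290,196),pin=(336,200),drive=(240,213),tray=(460,207),desk=(400,220),floorfront=(342,210)).items(): print(n,p[v,u],hsv[v,u])
a=cv2.resize(p[180:245,205:360],None,fx=5,fy=5,interpolation=cv2.INTER_CUBIC)
b=cv2.resize(s["pixels"][150:250,270:340],None,fx=5,fy=5,interpolation=cv2.INTER_CUBIC)[:, :]
cv2.imwrite("pics/c1.png",a[:,:,::-1]);cv2.imwrite("pics/c2.png",b[:,:,::-1])
m=((hsv[...,0]>95)&(hsv[...,0]<118)&(hsv[...,2]>150)).astype(np.uint8);m[:185]=0;m[235:]=0;m[:,:210]=0;m[:,350:]=0
n,l,st,c=cv2.connectedComponentsWithStats(m)
for i in range(1,n):
    if st[i,4]>100:
        r=cv2.minAreaRect(np.argwhere(l==i)[:,::-1].astype(np.float32));q=ray(im,cv2.boxPoints(r),50);print(st[i,4],ray(im,[r[0]],50).round(1),np.linalg.norm(q[1]-q[0]),np.linalg.norm(q[2]-q[1]),q.round(0)[:,:2].tolist())
E
```

```text
rail [218 173 127] [ 15 106 218]
pin [255 233 164] [ 23  91 255]
drive [207 216 222] [102  17 222]
tray [161 119  92] [ 12 109 161]
desk [113  87  75] [  9  86 113]
floorfront [250 223 173] [ 19  79 250]
651 [[569.2 105.3  50. ]] 78.55207056497675 49.97807056158148 [[589.0, 147.0], [599.0, 69.0], [549.0, 63.0], [540.0, 141.0]]
659 [[558.3 192.7  50. ]] 78.93121334548314 50.09052936600931 [[578.0, 235.0], [588.0, 157.0], [538.0, 150.0], [529.0, 228.0]]
664 [[547.7 277.9  50. ]] 79.88801232020622 50.042028486528984 [[568.0, 321.0], [577.0, 242.0], [528.0, 235.0], [518.0, 314.0]]
```

View pics/c1.png

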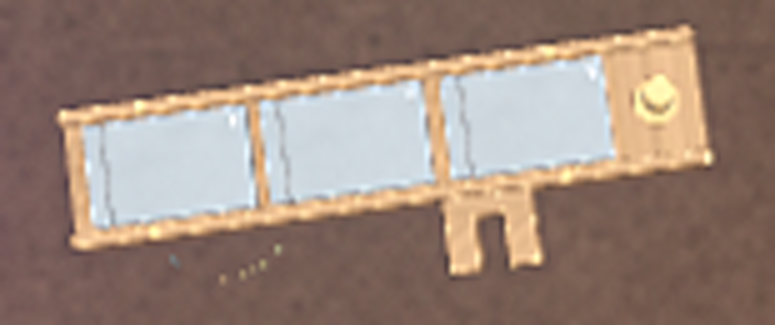

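View pics/c2.png

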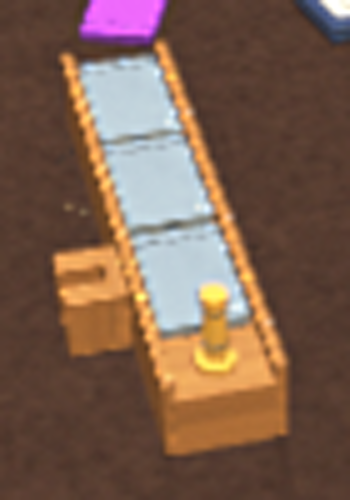

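The crops confirm three grey-blue drives in the trough. Drive 1 is the one nearest the pin, and the purple block lies outside behind the rail. The pin is at crop (655,97), i.e. top pixel (336,199.5). The notch slot is at crop (494,240), i.e. (304,228).

```bash
python3 - <<'E'
from h import *
from workcell import get_obs
im=pickle.load(open("pics/top0.pkl","rb"));p=im["pixels"];s=pickle.load(open("pics/side0.pkl","rb"))
hsv=cv2.cvtColor(p,cv2.COLOR_RGB2HSV)
C=lambda u,v:(205+(u-2)/5,180+(v-2)/5)
d=np.array([547.7-569.2,277.9-105.3]);d/=np.linalg.norm(d);x=np.array([d[1],-d[0]]);c0=np.array([558.4,192.]);
def loc(P):return [(float((q[:2]-c0)@x).__round__(1),float((q[:2]-c0)@d).__round__(1)) for q in P]
print("dir",d,"front corners",loc(ray(im,[C(692,28),C(710,160)],52)),"back",loc(ray(im,[C(60,113),C(76,246)],52)))
print("drives",loc([np.array(q) for q in((569.2,105.3),(558.3,192.7),(547.7,277.9))]))
print("notch",ray(im,[C(494.5,240)],40),loc(ray(im,[C(494.5,240),C(448,272),C(543,264),C(482,268),C(510,264)],40)))
print("pin top",ray(im,[C(657,93)],90),loc(ray(im,[C(657,93)],90)), "side top",loc(ray(s,[(270+212/5,150+290/5)],90)),"front",loc(ray(s,[(270+288/5,150+365/5),(270+170/5,150+388/5)],52)))
m=(hsv[...,2]<200)&(hsv[...,0]<20)&(hsv[...,1]>95)&(p[...,0]>130);m=m.astype(np.uint8);m[:,:425]=0;m[:,495:]=0;m[:145]=0;m[270:]=0
n,l,st,c=cv2.connectedComponentsWithStats(m);i=1+np.argmax(st[1:,4]);r=cv2.minAreaRect(np.argwhere(l==i)[:,::-1].astype(np.float32));q=ray(im,cv2.boxPoints(r),20)
print("tray",r,ray(im,[r[0]],20),np.linalg.norm(q[1]-q[0]),np.linalg.norm(q[2]-q[1]),q.round(0).tolist())
m=((hsv[...,0]>140)&(hsv[...,0]<165)&(hsv[...,1]>90)&(hsv[...,2]>180)).astype(np.uint8);r=cv2.minAreaRect(np.argwhere(m)[:,::-1].astype(np.float32));print("purple",r,loc(ray(im,cv2.boxPoints(r),10)))
M=R.from_rotvec(get_obs()["orientation"]).as_matrix();print(M.round(3))
E
```

```text
dir [-0.12361016  0.99233086] front corners [(32.5, -173.0), (-32.3, -172.5)] back [(32.6, 135.3), (-32.1, 134.6)]
drives [(0.0, -87.4), (-0.0, 0.7), (0.0, 86.6)]
notch [[510.86032756 121.4177134   40.        ]] [(-55.9, -64.2), (-68.2, -39.8), (-70.6, -86.0), (-68.5, -56.4), (-68.4, -70.1)]
pin top [[576.3766269   43.33339215  90.        ]] [(-0.5, -149.7)] side top [(-0.7, -151.7)] front [(33.0, -176.3), (-29.5, -177.6)]
tray ((459.2886657714844, 207.01280212402344), (117.23941802978516, 52.660945892333984), 86.53176879882812) [[ 558.30984063 -266.24978954   20.        ]] 133.73377243460587 293.00557550850976 [[704.0, -198.0, 20.0], [710.0, -331.0, 20.0], [417.0, -333.0, 20.0], [411.0, -203.0, 20.0]]
purple ((173.40768432617188, 211.3384552001953), (32.18802261352539, 20.43545150756836), 15.255120277404785) [(21.9, 300.8), (69.5, 282.8), (37.7, 207.7), (-9.7, 226.0)]
[[ 0.917  0.398 -0.001]
 [ 0.398 -0.917  0.001]
 [ 0.    -0.001 -1.   ]]
```

```bash
cat >> h.py <<'E'
c0=np.array([558.4,192.]);d=np.array([-0.1236,0.9923]);x=np.array([d[1],-d[0]]);FR=-173.0
def rail(lx,ry): return c0+lx*x+(ry+FR)*d      # rail frame -> world xy
def go(P,ydir=None):
    from workcell import get_obs
    o=get_obs();M=R.from_rotvec(o["orientation"]).as_matrix()
    t=(M.T@(np.array(P)-o["ee_pos"]))/300
    y=M[:,1] if ydir is None else np.r_[ydir,0]
    if y@M[:,1]<0:y=-y
    z=np.array([0,0,-1.]);D=np.c_[np.cross(y,z),y,z]
    rv=R.from_matrix(M.T@D).as_rotvec()/1.5
    print("pos",o["ee_pos"].round(1),"q",o["qpos"].round(2),"w",round(o["width"],1),"f",o["ft_force"].round(1),"t",round(o["t"],2),"\n ->",np.round(P,1),"shift",t.round(4).tolist(),"turn",rv.round(4).tolist())
    return t,rv
E
python3 - <<'E'
from h import *
P=rail(-.5,22.2);print(P,rail(-56.2,109.8));go([*P,150],d)
E
```

```text
[576.54273  42.29936] [510.44426 122.34032]
pos [ 248.8 -572.8  222. ] q [-1.18  0.42  1.63 -0.    1.09 -0.02] w 87.8 f [ 0.6 -0.1 -0.8] t 0.1 
 -> [576.5  42.3 150. ] shift [1.8187, -1.4449, 0.242] turn [-0.0009, 0.0001, 0.1906]
```

Emit:
{"method": "step_arm", "body": {
  "deltas": [
    [[0.9, -0.72, 0.0], [0, 0, 0.19], 1],
    [[0.9, -0.72, 0.0], [0, 0, 0.19], 1],
    [[0.9, -0.72, 0.0], [0, 0, 0.19], 1],
    [[0.9, -0.72, 0.0], [0, 0, 0.19], 1],
    [[0.9, -0.72, 0.0], [0, 0, 0.19], 1],
    [[0.9, -0.72, 0.0], [0, 0, 0.19], 1],
    [[0.9, -0.72, 0.0], [0, 0, 0.19], 1],
    [[0.9, -0.72, 0.0], [0, 0, 0.19], 1],
    [[0.9, -0.72, 0.0], [0, 0, 0.19], 1],
    [[0.9, -0.72, 0.0], [0, 0, 0.19], 1],
    [[0.9, -0.72, 0.0], [0, 0, 0.19], 1],
    [[0.9, -0.72, 0.0], [0, 0, 0.19], 1]
  ]
}}

```text
t: 1.1
ee_pos: [410.3, -268.2, 222.6]
orientation: [3.135, 0.196, -0.0]
ft_force: [0.3, -0.7, 0.5]
width: 87.6
grasp_force: 0.0
```

```bash
python3 - <<'E'
from h import *
go([*rail(-.5,22.2),150],d)
E
```

```text
pos [ 410.3 -268.2  222.6] q [-0.6   0.22  1.92 -0.    0.99  0.84] w 87.6 f [ 0.3 -0.7  0.5] t 1.1 
 -> [576.5  42.3 150. ] shift [0.6785, -0.9582, 0.2416] turn [0.0001, 0.0002, 0.0005]
```

Emit:
{"method": "step_arm", "body": {
  "deltas": [
    [[0.678, -0.958, 0.2416], [0, 0, 0], 1],
    [[0.678, -0.958, 0.2416], [0, 0, 0], 1],
    [[0.678, -0.958, 0.2416], [0, 0, 0], 1],
    [[0.678, -0.958, 0.2416], [0, 0, 0], 1],
    [[0.678, -0.958, 0.2416], [0, 0, 0], 1],
    [[0.678, -0.958, 0.2416], [0, 0, 0], 1],
    [[0.678, -0.958, 0.2416], [0, 0, 0], 1],
    [[0.678, -0.958, 0.2416], [0, 0, 0], 1],
    [[0.678, -0.958, 0.2416], [0, 0, 0], 1],
    [[0.678, -0.958, 0.2416], [0, 0, 0], 1],
    [[0.678, -0.958, 0.2416], [0, 0, 0], 1],
    [[0.678, -0.958, 0.2416], [0, 0, 0], 1]
  ]
}}

```text
t: 2.1
ee_pos: [576.3, 41.3, 149.9]
orientation: [3.135, 0.194, -0.002]
ft_force: [-0.8, -1.3, -0.2]
width: 87.8
grasp_force: 0.0
```

```bash
python3 - <<'E'
from h import *
from workcell import get_image
w=get_image("wrist");cv2.imwrite("pics/w1.png",w["pixels"][:,:,::-1]);pickle.dump(w,open("pics/w1.pkl","wb"))
print(np.round(w["T"],2).tolist(),w["fx"])
print(proj(w,[[*rail(-.5,22.2),90],[*rail(-.5,22.2),46],[*rail(-56.2,109.8),40],[*rail(33,0),52],[*rail(-33,0),52]]).round(0).tolist())
go([*rail(-.5,22.2),58],d)
E
```

```text
[[0.12, -0.94, -0.3, 660.42], [-0.99, -0.12, -0.04, 51.33], [-0.0, 0.31, -0.95, 312.41], [0.0, 0.0, 0.0, 1.0]] 309.57700662477384
[[312.0, 217.0], [313.0, 200.0], [223.0, 253.0], [339.0, 165.0], [337.0, 236.0]]
pos [576.3  41.1 150.1] q [ 0.05  0.45  1.79 -0.    0.91  1.5 ] w 87.8 f [ 0.2 -0.2  0.4] t 2.15 
 -> [576.5  42.3  58. ] shift [0.0016, -0.0039, 0.3072] turn [0.0001, 0.0004, -0.0008]
```

View pics/w1.png

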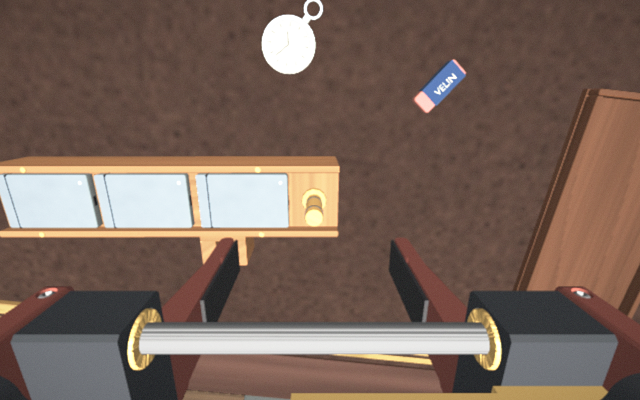

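The wrist view shows the pin top at (315,217), against a predicted (312,217). The rail's front corners are at (338,165) and (338,236), against predicted 339 and 337. The calibration agrees, so I go down and grip.

Emit:
{"method": "step_arm", "body": {
  "deltas": [
    [[0, -0.002, 0.1], [0, 0, 0], 1],
    [[0, -0.002, 0.2], [0, 0, 0], 1],
    [[0, -0.002, 0.307], [0, 0, 0], 1],
    [[0, -0.002, 0.307], [0, 0, 0], 1],
    [[0, -0.002, 0.307], [0, 0, 0], -1],
    [[0, -0.002, 0.307], [0, 0, 0], -1],
    [[0, -0.002, 0.307], [0, 0, 0], -1],
    [[0, -0.002, 0.307], [0, 0, 0], -1],
    [[0, -0.002, 0.307], [0, 0, 0], -1],
    [[0, -0.002, 0.307], [0, 0, 0], -1],
    [[0, -0.002, 0.307], [0, 0, 0], -1],
    [[0, -0.002, 0.307], [0, 0, 0], -1]
  ]
}}

```text
t: 3.15
ee_pos: [576.7, 43.6, 58.4]
orientation: [-3.135, -0.196, -0.001]
ft_force: [0.0, -0.0, 0.7]
width: 38.0
grasp_force: 0.0
```

Emit:
{"method": "step_arm", "body": {
  "deltas": [
    [[0, 0, 0], [0, 0, 0], -1],
    [[0, 0, 0], [0, 0, 0], -1],
    [[0, 0, 0], [0, 0, 0], -1],
    [[0, 0, 0], [0, 0, 0], -1],
    [[0, 0, 0], [0, 0, 0], -1],
    [[0, 0, 0], [0, 0, 0], -1],
    [[0, 0, 0], [0, 0, 0], -1],
    [[0, 0, 0], [0, 0, 0], -1]
  ]
}}

```text
t: 3.82
ee_pos: [576.6, 43.4, 58.0]
orientation: [3.135, 0.196, -0.0]
ft_force: [-0.3, -1.4, -0.9]
width: 13.3
grasp_force: 30.0
```

```bash
python3 - <<'E'
from h import *
go([*rail(-.5,22.2),125],d);go([*rail(-56.2,109.8),110],d)
E
```

```text
pos [576.6  43.4  58. ] q [ 0.05  0.59  1.82 -0.    0.73  1.5 ] w 13.3 f [-0.3 -1.4 -0.9] t 3.82 
 -> [576.5  42.3 125. ] shift [-0.0005, 0.0036, -0.2232] turn [0.0001, 0.0001, 0.0006]
pos [576.6  43.4  58. ] q [ 0.05  0.59  1.82 -0.    0.73  1.5 ] w 13.3 f [-0.3 -1.4 -0.9] t 3.82 
 -> [510.4 122.3 110. ] shift [-0.1859, -0.2885, -0.1733] turn [0.0001, 0.0001, 0.0006]
```

Emit:
{"method": "step_arm", "body": {
  "deltas": [
    [[0, 0, -0.1], [0, 0, 0], -1],
    [[0, 0, -0.2], [0, 0, 0], -1],
    [[0, 0, -0.2], [0, 0, 0], -1],
    [[-0.093, -0.144, -0.2], [0, 0, 0], -1],
    [[-0.186, -0.288, -0.2], [0, 0, 0], -1],
    [[-0.186, -0.288, -0.2], [0, 0, 0], -1],
    [[-0.186, -0.288, -0.18], [0, 0, 0], -1],
    [[-0.186, -0.288, -0.18], [0, 0, 0], -1],
    [[-0.186, -0.288, -0.18], [0, 0, 0], -1]
  ]
}}

```text
t: 4.57
ee_pos: [510.8, 122.2, 111.8]
orientation: [3.135, 0.196, -0.0]
ft_force: [0.5, 0.4, -1.0]
width: 13.4
grasp_force: 30.0
```

```bash
python3 - <<'E'
from h import *
from workcell import get_image
go([*rail(-56.2,109.8),58.5],d)
w=get_image("wrist");pickle.dump(w,open("pics/w2.pkl","wb"));s=get_image("side");pickle.dump(s,open("pics/s2.pkl","wb"))
A=cv2.resize(w["pixels"][120:320,200:400],(580,580),interpolation=cv2.INTER_CUBIC);B=cv2.resize(s["pixels"][150:250,260:335],(435,580),interpolation=cv2.INTER_CUBIC)[:,100:320]
cv2.imwrite("pics/n.png",np.hstack([A,B])[:,:,::-1])
E
```

```text
pos [510.8 122.2 111.8] q [ 0.21  0.44  1.92 -0.    0.78  1.66] w 13.4 f [ 0.5  0.4 -1. ] t 4.57 
 -> [510.4 122.3  58.5] shift [-0.001, -0.0006, 0.1776] turn [0.0, 0.0001, 0.0008]
```

View pics/n.png

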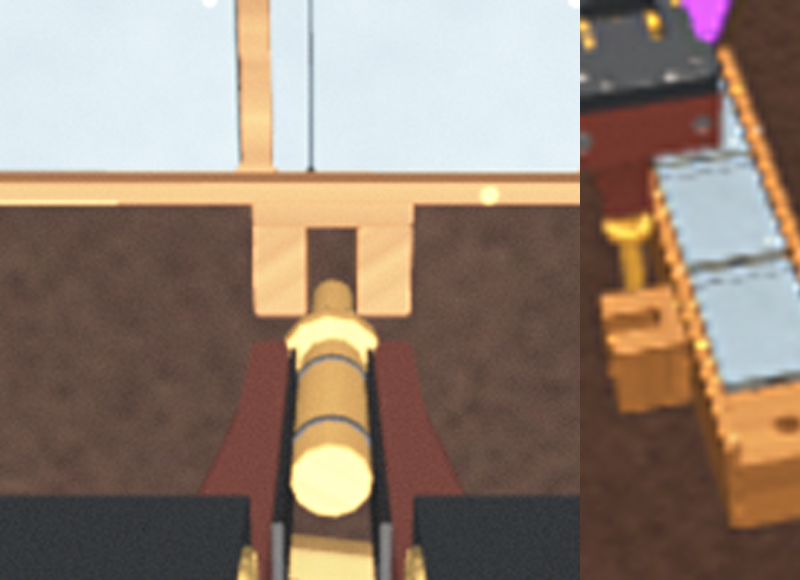

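The pin hangs in line with the slot: shaft tip at crop (333,295), slot at (332,228–315). I check the slot's middle by ray, then lower.

```bash
python3 - <<'E'
from h import *
w=pickle.load(open("pics/w2.pkl","rb"))
print(ray(w,[(200+332/2.9,120+228/2.9),(200+332/2.9,120+315/2.9)],40).round(1).tolist())
print(ray(w,[(200+333/2.9,120+170/2.9)],52).round(1).tolist(),rail(-33,109.8))
E
```

```text
[[522.6, 122.9, 40.0], [497.1, 119.7, 40.0]]
[[541.6, 125.1, 52.0]] [533.46562 125.20784]
```

Emit:
{"method": "step_arm", "body": {
  "deltas": [
    [[0, 0, 0.06], [0, 0, 0], -1],
    [[0, 0, 0.1], [0, 0, 0], -1],
    [[0, 0, 0.13], [0, 0, 0], -1],
    [[0, 0, 0.15], [0, 0, 0], -1],
    [[0, 0, 0.165], [0, 0, 0], -1],
    [[0, 0, 0.175], [0, 0, 0], -1],
    [[0, 0, 0.178], [0, 0, 0], -1],
    [[0, 0, 0.178], [0, 0, 0], -1]
  ]
}}

```text
t: 5.33
ee_pos: [510.5, 122.3, 58.7]
orientation: [3.135, 0.196, -0.0]
ft_force: [-0.1, -0.2, -1.0]
width: 13.0
grasp_force: 30.0
```

Emit:
{"method": "step_arm", "body": {
  "deltas": [
    [[0, 0, 0], [0, 0, 0], 0],
    [[0, 0, 0], [0, 0, 0], 0],
    [[0, 0, 0], [0, 0, 0], 0],
    [[0, 0, 0], [0, 0, 0], 0],
    [[0, 0, 0], [0, 0, 0], 0],
    [[0, 0, 0], [0, 0, 0], 0],
    [[0, 0, -0.1], [0, 0, 0], 0],
    [[0, 0, -0.2], [0, 0, 0], 0],
    [[0, 0, -0.25], [0, 0, 0], 0],
    [[0, 0, -0.25], [0, 0, 0], 0]
  ]
}}

```text
t: 6.17
ee_pos: [512.8, 122.8, 137.0]
orientation: [-3.135, -0.196, -0.01]
ft_force: [-0.1, 1.1, 0.2]
width: 43.9
grasp_force: 0.0
```

```bash
python3 - <<'E'
from h import *
from workcell import get_image
go([*rail(0,324),130],d)
s=get_image("side");pickle.dump(s,open("pics/s3.pkl","wb"))
B=cv2.resize(s["pixels"][150:250,250:350],(500,500),interpolation=cv2.INTER_CUBIC)
cv2.imwrite("pics/s3.png",B[:,:,::-1])
E
```

```text
pos [512.8 122.8 137. ] q [0.21 0.4  1.91 0.   0.82 1.66] w 43.9 f [-0.1  1.1  0.2] t 6.17 
 -> [539.7 341.8 130. ] shift [0.1799, -0.7131, 0.025] turn [-0.0004, -0.0041, 0.0006]
```

View pics/s3.png

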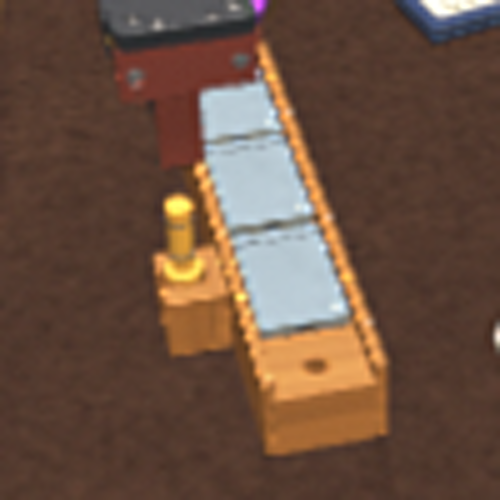

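The pin stands parked at crop (182,245), collar on the bracket, and the bore at (316,365) is empty. Next I go behind drive 3, closing the gripper and turning it a quarter.

Emit:
{"method": "step_arm", "body": {
  "deltas": [
    [[0.18, -0.713, 0.02], [0, 0, -0.99], -1],
    [[0.18, -0.713, 0.02], [0, 0, -0.99], -1],
    [[0.18, -0.713, 0.02], [0, 0, -0.99], -1],
    [[0.18, -0.713, 0.02], [0, 0, -0.99], -1],
    [[0.18, -0.713, 0.02], [0, 0, -0.99], -1],
    [[0.18, -0.713, 0.02], [0, 0, -0.99], -1],
    [[0.18, -0.713, 0.02], [0, 0, -0.99], -1],
    [[0.18, -0.713, 0.02], [0, 0, -0.99], -1],
    [[0.18, -0.713, 0.02], [0, 0, -0.99], -1],
    [[0.18, -0.713, 0.02], [0, 0, -0.99], -1],
    [[0.18, -0.713, 0.02], [0, 0, -0.99], -1],
    [[0.18, -0.713, 0.02], [0, 0, -0.99], -1],
    [[0.18, -0.713, 0.02], [0, 0, -0.99], -1],
    [[0.18, -0.713, 0.02], [0, 0, -0.99], -1]
  ]
}}

```text
t: 7.38
ee_pos: [536.7, 340.9, 126.3]
orientation: [-2.181, -2.26, 0.003]
ft_force: [0.3, -0.4, -0.2]
width: 0.5
grasp_force: 0.0
```

```bash
python3 - <<'E'
from h import *
go([*rail(0,322),44],x)
E
```

```text
pos [536.7 340.9 126.3] q [0.55 0.56 1.66 0.   0.92 0.51] w 0.5 f [ 0.3 -0.4 -0.2] t 7.38 
 -> [540.  339.9  44. ] shift [-0.0035, 0.0112, 0.2743] turn [-0.0013, 0.0006, -0.0588]
```

Emit:
{"method": "step_arm", "body": {
  "deltas": [
    [[-0.003, 0.011, 0], [0, 0, -0.059], -1],
    [[-0.003, 0.011, 0.1], [0, 0, -0.059], -1],
    [[-0.003, 0.011, 0.2], [0, 0, -0.059], -1],
    [[-0.003, 0.011, 0.26], [0, 0, -0.059], -1],
    [[-0.003, 0.011, 0.274], [0, 0, -0.059], -1],
    [[-0.003, 0.011, 0.274], [0, 0, -0.059], -1]
  ]
}}

```text
t: 7.88
ee_pos: [539.5, 339.7, 43.6]
orientation: [-2.077, -2.355, 0.006]
ft_force: [-0.4, 0.5, 0.9]
width: 0.4
grasp_force: 0.0
```

```bash
python3 - <<'E'
from h import *
go([*rail(0,218),44],x)
E
```

```text
pos [539.5 339.7  43.6] q [0.54 0.68 1.68 0.   0.79 0.42] w 0.4 f [-0.4  0.5  0.9] t 7.88 
 -> [552.8 236.7  44. ] shift [-0.3465, 0.0011, -0.0009] turn [-0.0023, 0.001, 0.0009]
```

Emit:
{"method": "step_arm", "body": {
  "deltas": [
    [[-0.025, 0.001, 0], [0, 0, 0], -1],
    [[-0.05, 0.001, 0], [0, 0, 0], -1],
    [[-0.075, 0.001, 0], [0, 0, 0], -1],
    [[-0.1, 0.001, 0], [0, 0, 0], -1],
    [[-0.125, 0.001, 0], [0, 0, 0], -1],
    [[-0.15, 0.001, 0], [0, 0, 0], -1],
    [[-0.175, 0.001, 0], [0, 0, 0], -1],
    [[-0.2, 0.001, 0], [0, 0, 0], -1],
    [[-0.22, 0.001, 0], [0, 0, 0], -1],
    [[-0.24, 0.001, 0], [0, 0, 0], -1],
    [[-0.26, 0.001, 0], [0, 0, 0], -1],
    [[-0.28, 0.001, 0], [0, 0, 0], -1],
    [[-0.295, 0.001, 0], [0, 0, 0], -1],
    [[-0.31, 0.001, 0], [0, 0, 0], -1],
    [[-0.32, 0.001, 0], [0, 0, 0], -1],
    [[-0.33, 0.001, 0], [0, 0, 0], -1],
    [[-0.34, 0.001, 0], [0, 0, 0], -1],
    [[-0.346, 0.001, 0], [0, 0, 0], -1],
    [[-0.346, 0.001, 0], [0, 0, 0], -1]
  ]
}}

```text
t: 9.47
ee_pos: [554.2, 237.1, 45.4]
orientation: [2.075, 2.358, -0.001]
ft_force: [0.2, 0.1, 0.3]
width: 0.3
grasp_force: 0.0
```

```bash
cat >> h.py <<'E'
def drives(im,z=50):
    p=im["pixels"];hsv=cv2.cvtColor(p,cv2.COLOR_RGB2HSV)
    m=((hsv[...,0]>95)&(hsv[...,0]<118)&(hsv[...,2]>150)&(hsv[...,1]<60)).astype(np.uint8)
    n,l,st,c=cv2.connectedComponentsWithStats(m);out=[]
    for i in range(1,n):
        if st[i,4]>150:
            r=cv2.minAreaRect(np.argwhere(l==i)[:,::-1].astype(np.float32));q=ray(im,cv2.boxPoints(r),z)
            w=ray(im,[r[0]],z)[0,:2];k=[(float(((a[:2]-c0)@x).round(1)),float(((a[:2]-c0)@d-FR).round(1))) for a in q]
            print("px",np.round(r[0]),"world",w.round(1),"rail",((w-c0)@x).round(1),((w-c0)@d-FR).round(1),"size",np.linalg.norm(q[1]-q[0]).round(),np.linalg.norm(q[2]-q[1]).round(),k)
E
python3 - <<'E'
from h import *
from workcell import get_image
go([*rail(0,218),130],x)
for n in("top","side"):
    s=get_image(n);pickle.dump(s,open(f"pics/{n}4.pkl","wb"));print(n);drives(s)
B=cv2.resize(s["pixels"][140:260,240:360],(600,600),interpolation=cv2.INTER_CUBIC)
cv2.imwrite("pics/s4.png",B[:,:,::-1])
E
```

```text
pos [554.2 237.1  45.4] q [ 0.38  0.63  1.77 -0.    0.74  0.26] w 0.3 f [0.2 0.1 0.3] t 9.47 
 -> [552.8 236.7 130. ] shift [-0.001, -0.0047, -0.282] turn [-0.0002, 0.0003, 0.0023]
top
px [224. 193.] world [597.3 314.4] rail 53.7 289.6 size 114.0 23.0 [(48.7, 347.5), (80.9, 238.2), (58.7, 231.6), (26.7, 340.6)]
px [315. 203.] world [570.7  93.6] rail 0.0 73.8 size 211.0 49.0 [(24.4, 179.1), (24.6, -31.8), (-24.3, -31.3), (-24.4, 178.5)]
px [370. 387.] world [141.2 -31.1] rail -441.6 3.2 size 229.0 53.0 [(-399.6, 112.9), (-430.9, -114.5), (-483.4, -105.9), (-452.2, 120.1)]
px [365. 398.] world [116.9 -16.7] rail -463.9 20.5 size 159.0 7.0 [(-451.0, 99.0), (-470.2, -58.9), (-476.7, -58.0), (-457.6, 99.8)]
side
px [ 16. 124.] world [-466.1  697.9] rail -954.1 801.6 size 124.0 225.0 [(-1051.6, 931.8), (-932.0, 899.8), (-866.6, 684.9), (-974.0, 713.3)]
px [308. 207.] world [568.3  93.6] rail -2.3 74.1 size 57.0 249.0 [(-29.0, 200.4), (26.1, 215.5), (20.4, -33.2), (-25.6, -41.9)]
```

View pics/s4.png

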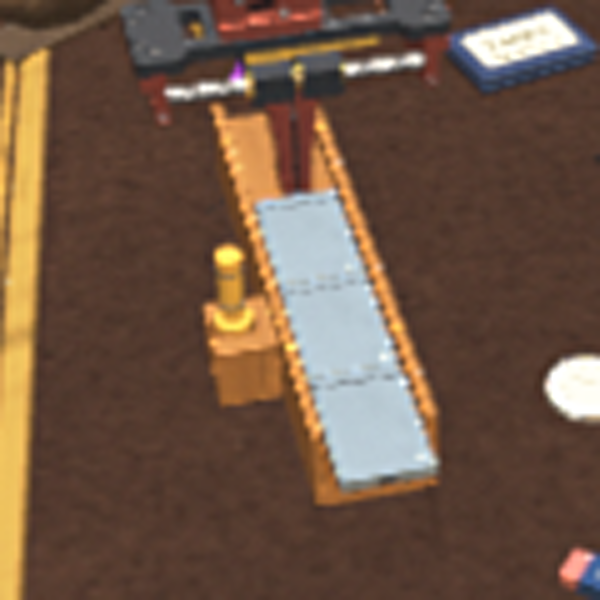

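The row slid forward together. Drive 1's front edge is at side-crop (388,485), about 32 mm past the rail front by the top view, so its centre is at y≈8. Next I go to the overhang.

Emit:
{"method": "step_arm", "body": {
  "deltas": [
    [[0.005, 0, -0.1], [0, 0, 0], -1],
    [[0.005, 0, -0.2], [0, 0, 0], -1],
    [[0.005, 0, -0.28], [0, 0, 0], 0],
    [[-0.1, 0, -0.28], [0, 0, 0], 1],
    [[-0.79, -0.003, -0.28], [0, 0, 0], 1],
    [[-0.79, -0.003, -0.28], [0, 0, 0], 1],
    [[-0.79, -0.003, -0.28], [0, 0, 0], 1],
    [[-0.79, -0.003, -0.28], [0, 0, 0], 1],
    [[-0.79, -0.003, -0.28], [0, 0, 0], 1],
    [[-0.79, -0.003, -0.28], [0, 0, 0], 1],
    [[-0.79, -0.003, -0.28], [0, 0, 0], 1],
    [[-0.79, -0.003, -0.28], [0, 0, 0], 1]
  ]
}}

```text
t: 10.57
ee_pos: [583.2, 2.5, 129.3]
orientation: [-2.076, -2.357, 0.0]
ft_force: [0.1, 0.3, 0.5]
width: 63.4
grasp_force: 0.0
```

```bash
python3 - <<'E'
from h import *
go([*rail(0,-19.5),38.5],x)
E
```

```text
pos [583.2   2.5 129.3] q [-0.02  0.48  1.79  0.    0.87 -0.14] w 63.4 f [0.1 0.3 0.5] t 10.57 
 -> [582.2   1.   38.5] shift [-0.0047, -0.0038, 0.3027] turn [-0.0004, -0.0002, 0.0018]
```

Emit:
{"method": "step_arm", "body": {
  "deltas": [
    [[-0.005, -0.004, 0], [0, 0, 0], 0.7],
    [[-0.005, -0.004, 0.02], [0, 0, 0], 0.7],
    [[-0.005, -0.004, 0.1], [0, 0, 0], 0.7],
    [[-0.005, -0.004, 0.2], [0, 0, 0], 0.7],
    [[-0.005, -0.004, 0.28], [0, 0, 0], 0.7],
    [[-0.005, -0.004, 0.303], [0, 0, 0], 0.7],
    [[-0.005, -0.004, 0.303], [0, 0, 0], 0.7],
    [[-0.005, -0.004, 0.303], [0, 0, 0], -1],
    [[-0.005, -0.004, 0.303], [0, 0, 0], -1],
    [[-0.005, -0.004, 0.303], [0, 0, 0], -1],
    [[-0.005, -0.004, 0.303], [0, 0, 0], -1],
    [[-0.005, -0.004, 0.303], [0, 0, 0], -1],
    [[-0.005, -0.004, 0.303], [0, 0, 0], -1]
  ]
}}

```text
t: 11.65
ee_pos: [583.2, 0.7, 39.7]
orientation: [2.075, 2.357, 0.002]
ft_force: [-0.1, -0.2, 4.9]
width: 49.9
grasp_force: 29.9
```

```bash
cat >> h.py <<'E'
def tray(im):
    p=im["pixels"];hsv=cv2.cvtColor(p,cv2.COLOR_RGB2HSV)
    m=((hsv[...,2]<200)&(hsv[...,0]<20)&(hsv[...,1]>95)&(p[...,0]>130)).astype(np.uint8);m[:,:395]=0;m[:,495:]=0;m[:130]=0;m[275:]=0
    n,l,st,c=cv2.connectedComponentsWithStats(m);i=1+np.argmax(st[1:,4]);r=cv2.minAreaRect(np.argwhere(l==i)[:,::-1].astype(np.float32));q=ray(im,cv2.boxPoints(r),20)
    print("tray",np.round(r[0]),ray(im,[r[0]],20).round(1),np.linalg.norm(q[1]-q[0]).round(),np.linalg.norm(q[2]-q[1]).round(),q.round(0)[:,:2].tolist())
E
python3 - <<'E'
from h import *
from workcell import get_image
s=get_image("top");pickle.dump(s,open("pics/top5.pkl","wb"));tray(s)
go([*rail(0,-19.5),38.5],x)
E
```

```text
tray [473. 274.] [[ 394.6 -292.    20. ]] 103.0 2.0 [[396.0, -241.0], [395.0, -344.0], [393.0, -343.0], [394.0, -240.0]]
pos [583.2   0.7  39.6] q [-0.02  0.62  1.82  0.    0.7  -0.15] w 49.6 f [-1.2  0.5  6.6] t 11.7 
 -> [582.2   1.   38.5] shift [0.0014, -0.0032, 0.0037] turn [0.0011, 0.0001, 0.0022]
```

Emit:
{"method": "step_arm", "body": {
  "deltas": [
    [[0, 0, -0.05], [0, 0, 0], -1],
    [[0, 0, -0.1], [0, 0, 0], -1],
    [[0, 0, -0.15], [0, 0, 0], -1],
    [[0, 0, -0.2], [0, 0, 0], -1],
    [[0, 0, -0.2], [0, 0, 0], -1]
  ]
}}

```text
t: 12.12
ee_pos: [584.3, 0.7, 101.3]
orientation: [2.073, 2.356, 0.005]
ft_force: [1.0, 0.2, -0.4]
width: 49.7
grasp_force: 29.9
```

```bash
python3 - <<'E'
from h import *
from workcell import get_image
s=get_image("top");pickle.dump(s,open("pics/top6.pkl","wb"));cv2.imwrite("pics/t6.png",s["pixels"][100:300,180:540,::-1])
go([*rail(0,-19.5),38.5],x)
E
```

```text
pos [583.6   0.7  99.9] q [-0.02  0.53  1.8   0.    0.81 -0.15] w 49.7 f [ 0.4 -0.7 -1. ] t 12.17 
 -> [582.2   1.   38.5] shift [0.0017, -0.0051, 0.2047] turn [0.0021, 0.0003, 0.0023]
```

View pics/t6.png

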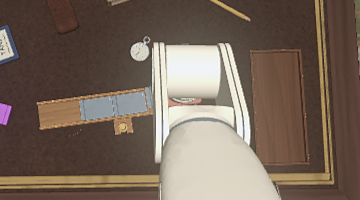

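The top view, with the arm over the rail, shows the tray shaded at about (433–489,148–265), roughly where it was. Drives 2 and 3 are still in the trough at about (278,207) and (312,202). I loosen the tray mask.

```bash
python3 - <<'E'
from h import *
for f in("top0","top6"):
    s=pickle.load(open(f"pics/{f}.pkl","rb"));p=s["pixels"];h=cv2.cvtColor(p,cv2.COLOR_RGB2HSV)
    print([ (p[v,u].tolist(),h[v,u].tolist()) for u,v in((445,170),(470,230),(480,200),(500,230),(415,170))])
    print(p[205,422:500,0].tolist());print(p[140:160,460,0].tolist(),p[255:275,460,0].tolist())
E
```

```text
[([160, 117, 91], [11, 110, 160]), ([165, 121, 93], [12, 111, 165]), ([149, 108, 84], [11, 111, 149]), ([113, 86, 74], [9, 88, 113]), ([110, 83, 73], [8, 86, 110])]
[117, 117, 117, 115, 112, 110, 109, 112, 116, 117, 86, 170, 170, 171, 169, 167, 165, 166, 167, 161, 161, 167, 170, 166, 166, 164, 166, 164, 161, 159, 158, 160, 165, 164, 162, 165, 161, 161, 162, 157, 158, 157, 160, 165, 163, 161, 163, 164, 158, 153, 156, 156, 146, 156, 160, 157, 163, 164, 168, 113, 80, 167, 176, 120, 109, 110, 113, 114, 117, 120, 114, 107, 103, 105, 104, 107, 108, 105]
[120, 121, 120, 119, 115, 113, 111, 108, 104, 138, 169, 129, 125, 162, 167, 165, 165, 165, 164, 163] [168, 166, 167, 166, 166, 167, 170, 150, 155, 187, 154, 111, 119, 122, 126, 125, 118, 113, 181, 227]
[([112, 84, 66], [12, 105, 112]), ([116, 85, 67], [11, 108, 116]), ([97, 70, 53], [12, 116, 97]), ([71, 54, 45], [10, 93, 71]), ([243, 239, 223], [24, 21, 243])]
[246, 240, 242, 255, 151, 80, 92, 94, 96, 96, 81, 125, 125, 126, 124, 122, 120, 120, 121, 118, 116, 122, 124, 119, 118, 117, 120, 116, 116, 113, 112, 114, 116, 117, 114, 116, 113, 110, 113, 107, 110, 109, 110, 114, 112, 110, 112, 112, 108, 102, 107, 105, 98, 106, 107, 106, 109, 111, 111, 76, 51, 111, 119, 76, 69, 72, 72, 71, 75, 76, 72, 68, 68, 66, 65, 68, 68, 65]
[77, 79, 77, 79, 76, 74, 73, 72, 67, 91, 114, 85, 83, 108, 114, 112, 111, 112, 111, 111] [119, 118, 120, 118, 119, 118, 120, 107, 111, 134, 110, 85, 89, 93, 93, 93, 89, 87, 128, 167]
```

```bash
python3 - <<'E'
from h import *
go([642,-294,70],[1,0])
E
```

```text
pos [583.6   0.7  99.9] q [-0.02  0.53  1.8   0.    0.81 -0.15] w 49.7 f [ 0.4 -0.7 -1. ] t 12.17 
 -> [ 642 -294   70] shift [-0.999, 0.0681, 0.1004] turn [0.0021, 0.0002, 0.0849]
```

Emit:
{"method": "step_arm", "body": {
  "deltas": [
    [[-0.1, 0.01, 0], [0, 0, 0], -1],
    [[-0.22, 0.02, 0], [0, 0, 0.085], -1],
    [[-0.34, 0.03, 0], [0.002, 0, 0.085], -1],
    [[-0.46, 0.04, 0], [0.002, 0, 0.085], -1],
    [[-0.58, 0.05, 0], [0.002, 0, 0.085], -1],
    [[-0.7, 0.06, 0.02], [0.002, 0, 0.085], -1],
    [[-0.8, 0.068, 0.05], [0.002, 0, 0.085], -1],
    [[-0.9, 0.068, 0.1], [0.002, 0, 0.085], -1],
    [[-0.97, 0.068, 0.1], [0.002, 0, 0.085], -1],
    [[-0.999, 0.068, 0.1], [0.002, 0, 0.085], -1],
    [[-0.999, 0.068, 0.1], [0.002, 0, 0.085], -1],
    [[-0.999, 0.068, 0.1], [0.002, 0, 0.085], -1]
  ]
}}

```text
t: 13.17
ee_pos: [640.4, -293.3, 67.9]
orientation: [-2.22, -2.219, 0.004]
ft_force: [0.5, 0.5, -1.2]
width: 50.3
grasp_force: 29.9
```

```bash
python3 - <<'E'
from h import *
from workcell import get_image
go([642,-294,9],[1,0])
s=get_image("side");w=get_image("wrist");pickle.dump((s,w),open("pics/7.pkl","wb"))
A=cv2.resize(s["pixels"][230:390,220:430],None,fx=2,fy=2);B=cv2.resize(w["pixels"],None,fx=.55,fy=.55)
C=np.zeros((320,420+B.shape[1],3),np.uint8);C[:,:420]=A;C[:B.shape[0],420:]=B
cv2.imwrite("pics/p7.png",C[:,:,::-1])
E
```

```text
pos [ 640.4 -293.3   67.9] q [-0.45  0.72  1.51 -0.    0.91 -0.44] w 50.3 f [ 0.5  0.5 -1.2] t 13.17 
 -> [ 642 -294    9] shift [-0.0024, 0.0061, 0.1964] turn [-0.0026, -0.0004, -0.0004]
```

View pics/p7.png

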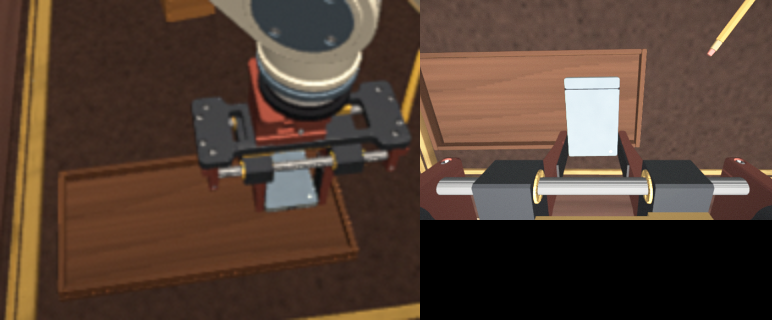

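The drive is held level, its length running from the fingertips toward +y. It is over the right (far-x) end of the tray, whose wrist-view corners are at about (395,95) and (394,267) full-size. I check the tray by ray.

```bash
python3 - <<'E'
from h import *
s,w=pickle.load(open("pics/7.pkl","rb"))
f=lambda u,v:((u-420)/.55,v/.55)
print(ray(w,[f(646,50),f(637,147),f(437,149),f(420,55)],20).round(0).tolist())
print(ray(s,[(220+60/2,230+172/2),(220+60/2,230+297/2),(220+357/2,230+250/2)],20).round(0).tolist())
E
```

```text
[[702.0, -201.0, 20.0], [702.0, -329.0, 20.0], [421.0, -333.0, 20.0], [436.0, -207.0, 20.0]]
[[416.0, -208.0, 20.0], [419.0, -340.0, 20.0], [704.0, -330.0, 20.0]]
```

Emit:
{"method": "step_arm", "body": {
  "deltas": [
    [[-0.002, 0.005, 0.05], [0, 0, 0], -1],
    [[-0.002, 0.005, 0.1], [0, 0, 0], -1],
    [[-0.002, 0.005, 0.15], [0, 0, 0], -1],
    [[-0.002, 0.005, 0.18], [0, 0, 0], -1],
    [[-0.002, 0.005, 0.195], [0, 0, 0], -1],
    [[-0.002, 0.005, 0.195], [0, 0, 0], -1],
    [[-0.002, 0.005, 0.195], [0, 0, 0], 0.4],
    [[-0.002, 0.005, 0.195], [0, 0, 0], 0.4],
    [[-0.002, 0.005, 0.195], [0, 0, 0], 0.4],
    [[-0.002, 0.005, 0.195], [0, 0, 0], 0.4],
    [[-0.002, 0.005, 0.1], [0, 0, 0], 0.4],
    [[-0.002, 0.005, 0], [0, 0, 0], 0.4],
    [[-0.002, 0.005, -0.1], [0, 0, 0], 0.4],
    [[-0.002, 0.005, -0.2], [0, 0, 0], 0.4],
    [[-0.002, 0.005, -0.2], [0, 0, 0], 0.4]
  ]
}}

```text
t: 14.52
ee_pos: [646.3, -296.3, 136.2]
orientation: [2.216, 2.215, 0.002]
ft_force: [1.4, -0.4, 1.1]
width: 61.6
grasp_force: 0.0
```

```bash
python3 - <<'E'
from h import *
from workcell import get_image
w=get_image("wrist");drives(w,16)
s=get_image("top");pickle.dump(s,open("pics/top8.pkl","wb"));drives(s)
go([*rail(0,218+12),130],x)
E
```

```text
px [308. 163.] world [ 641.4 -265.4] rail 25.8 -291.1 size 48.0 78.0 [(6.0, -251.3), (53.7, -256.2), (47.3, -334.4), (-4.6, -329.1)]
px [332. 387.] world [141.4  57.8] rail -430.4 91.4 size 195.0 49.0 [(-394.1, 185.3), (-417.4, -8.6), (-466.5, -2.2), (-443.3, 190.7)]
pos [ 643.5 -295.   130.7] q [-0.45  0.64  1.49 -0.    1.01 -0.45] w 61.6 f [ 0.2  1.1 -0.5] t 14.62 
 -> [551.4 248.6 130. ] shift [1.8119, -0.3072, -0.001] turn [0.0002, 0.0012, -0.0827]
```

Drive 1 lies flat in the tray at (641,-265) with the right size. Next is the push for drive 2.

Emit:
{"method": "step_arm", "body": {
  "deltas": [
    [[0.91, -0.15, 0], [0, 0, -0.083], -1],
    [[0.91, -0.15, 0], [0, 0, -0.083], -1],
    [[0.91, -0.15, 0], [0, 0, -0.083], -1],
    [[0.91, -0.15, 0], [0, 0, -0.083], -1],
    [[0.91, -0.15, 0], [0, 0, -0.083], -1],
    [[0.91, -0.15, 0], [0, 0, -0.083], -1],
    [[0.91, -0.15, 0], [0, 0, -0.083], -1],
    [[0.91, -0.15, 0], [0, 0, -0.083], -1],
    [[0.91, -0.15, 0], [0, 0, -0.083], -1],
    [[0.91, -0.15, 0], [0, 0, -0.083], -1]
  ]
}}

```text
t: 15.45
ee_pos: [597.2, -21.9, 127.8]
orientation: [-2.077, -2.354, 0.005]
ft_force: [-0.8, 0.2, -0.3]
width: 1.1
grasp_force: 0.0
```

```bash
python3 - <<'E'
from h import *
go([*rail(0,228),130],x)
from workcell import get_image
w=get_image("wrist");drives(w,50)
E
```

```text
pos [597.2 -21.9 127.8] q [-0.06  0.51  1.75 -0.    0.89 -0.18] w 1.1 f [-0.8  0.2 -0.3] t 15.45 
 -> [551.6 246.6 130. ] shift [0.9068, -0.0392, -0.0071] turn [-0.0029, -0.0001, 0.0006]
px [296.  46.] world [568.6  97.8] rail -1.5 78.3 size 48.0 58.0 [(-25.0, 106.0), (22.9, 106.0), (23.9, 48.2), (-28.1, 48.2)]
px [314. 382.] world [ 619.6 -203.7] rail 11.8 -227.2 size 10.0 25.0 [(6.8, -215.1), (16.7, -215.0), (16.9, -239.6), (6.7, -239.7)]
```

Emit:
{"method": "step_arm", "body": {
  "deltas": [
    [[0.907, -0.039, -0.02], [0, 0, 0], -1],
    [[0.907, -0.039, -0.02], [0, 0, 0], -1],
    [[0.907, -0.039, -0.02], [0, 0, 0], -1],
    [[0.907, -0.039, -0.02], [0, 0, 0], -1],
    [[0.907, -0.039, -0.02], [0, 0, 0], -1],
    [[0.907, -0.039, -0.02], [0, 0, 0], -1],
    [[0.907, -0.039, 0], [0, 0, 0], -1],
    [[0.907, -0.039, 0], [0, 0, 0], -1],
    [[0.907, -0.039, 0], [0, 0, 0], -1]
  ]
}}

```text
t: 16.25
ee_pos: [552.2, 246.7, 128.1]
orientation: [-2.077, -2.354, 0.005]
ft_force: [0.5, -0.3, -0.8]
width: 0.5
grasp_force: 0.0
```

```bash
python3 - <<'E'
from h import *
go([*rail(0,228),44],x)
go([*rail(0,137),44],x)
E
```

```text
pos [552.2 246.7 128.1] q [0.4  0.51 1.74 0.   0.9  0.27] w 0.5 f [ 0.5 -0.3 -0.8] t 16.25 
 -> [551.6 246.6  44. ] shift [-0.0001, -0.0011, 0.2804] turn [-0.0026, 0.0002, 0.0009]
pos [552.2 246.7 128.1] q [0.4  0.51 1.74 0.   0.9  0.27] w 0.5 f [ 0.5 -0.3 -0.8] t 16.25 
 -> [562.8 156.3  44. ] shift [-0.3034, -0.0015, 0.2805] turn [-0.0026, 0.0002, 0.0009]
```

Emit:
{"method": "step_arm", "body": {
  "deltas": [
    [[0, -0.001, 0.1], [0, 0, 0], -1],
    [[0, -0.001, 0.2], [0, 0, 0], -1],
    [[0, -0.001, 0.26], [0, 0, 0], -1],
    [[0, -0.001, 0.28], [0, 0, 0], -1],
    [[-0.02, -0.001, 0.28], [0, 0, 0], -1],
    [[-0.04, -0.001, 0.28], [0, 0, 0], -1],
    [[-0.065, -0.001, 0.28], [0, 0, 0], -1],
    [[-0.09, -0.001, 0.28], [0, 0, 0], -1],
    [[-0.115, -0.001, 0.28], [0, 0, 0], -1],
    [[-0.14, -0.001, 0.28], [0, 0, 0], -1],
    [[-0.165, -0.001, 0.28], [0, 0, 0], -1],
    [[-0.19, -0.001, 0.28], [0, 0, 0], -1],
    [[-0.215, -0.001, 0.28], [0, 0, 0], -1],
    [[-0.24, -0.001, 0.28], [0, 0, 0], -1],
    [[-0.26, -0.001, 0.28], [0, 0, 0], -1],
    [[-0.275, -0.001, 0.28], [0, 0, 0], -1],
    [[-0.29, -0.001, 0.28], [0, 0, 0], -1],
    [[-0.298, -0.001, 0.28], [0, 0, 0], -1],
    [[-0.303, -0.001, 0.28], [0, 0, 0], -1],
    [[-0.303, -0.001, 0.28], [0, 0, 0], -1]
  ]
}}

```text
t: 17.92
ee_pos: [562.8, 156.5, 44.7]
orientation: [-2.078, -2.354, 0.004]
ft_force: [0.1, 0.1, 0.2]
width: 0.6
grasp_force: 0.0
```

```bash
python3 - <<'E'
from h import *
from workcell import get_image
go([*rail(0,137),130],x)
s=get_image("top");drives(s);s=get_image("side");drives(s)
go([*rail(0,-19.5),130],x)
E
```

```text
pos [562.8 156.5  44.7] q [0.25 0.62 1.81 0.   0.72 0.13] w 0.6 f [0.1 0.1 0.2] t 17.92 
 -> [562.8 156.3 130. ] shift [-0.0007, -0.0009, -0.2845] turn [-0.0021, 0.0, 0.0004]
px [457. 174.] world [ 636.7 -254.7] rail 22.5 -280.0 size 45.0 78.0 [(5.9, -237.5), (49.8, -244.9), (39.2, -322.6), (-4.6, -314.9)]
px [337. 200.] world [577.   39.4] rail -0.4 19.2 size 103.0 49.0 [(24.5, 70.5), (23.5, -32.9), (-25.2, -31.9), (-24.1, 71.0)]
px [404. 387.] world [ 140.1 -109.7] rail -452.3 -74.7 size 72.0 53.0 [(-421.1, -43.2), (-430.9, -114.5), (-483.4, -105.9), (-473.6, -35.1)]
px [ 16. 124.] world [-466.1  697.9] rail -954.1 801.6 size 124.0 225.0 [(-1051.6, 931.8), (-932.0, 899.8), (-866.6, 684.9), (-974.0, 713.3)]
px [311. 215.] world [572.7  59. ] rail -2.2 39.3 size 53.0 168.0 [(-26.5, 121.5), (25.2, 133.0), (19.5, -34.5), (-26.1, -42.1)]
px [360. 332.] world [ 634.7 -289.8] rail 16.2 -314.5 size 48.0 78.0 [(-2.4, -274.1), (46.0, -275.0), (33.5, -352.2), (-11.0, -350.6)]
pos [562.6 156.7  44.6] q [0.25 0.62 1.81 0.   0.72 0.13] w 0.4 f [-0.7  0.2 -0. ] t 18.02 
 -> [582.2   1.  130. ] shift [-0.5231, -0.0009, -0.2848] turn [-0.0023, 0.0001, 0.0005]
```

Drive 2's front is at rail y −32, so its centre is about 7.5. I go to the overhang.

Emit:
{"method": "step_arm", "body": {
  "deltas": [
    [[0.003, 0, -0.1], [0, 0, 0], -1],
    [[0.003, 0, -0.2], [0, 0, 0], -1],
    [[0.003, 0, -0.284], [0, 0, 0], 0.7],
    [[-0.1, 0, -0.284], [0, 0, 0], 0.7],
    [[-0.523, -0.001, -0.284], [0, 0, 0], 0.7],
    [[-0.523, -0.001, -0.284], [0, 0, 0], 0.7],
    [[-0.523, -0.001, -0.284], [0, 0, 0], 0.7],
    [[-0.523, -0.001, -0.284], [0, 0, 0], 0.7],
    [[-0.523, -0.001, -0.284], [0, 0, 0], 0.7],
    [[-0.523, -0.001, -0.284], [0, 0, 0], 0.7],
    [[-0.523, -0.001, -0.284], [0, 0, 0], 0.7]
  ]
}}

```text
t: 18.93
ee_pos: [582.0, 2.2, 129.8]
orientation: [-2.076, -2.354, 0.004]
ft_force: [-0.2, -0.6, 1.2]
width: 56.7
grasp_force: 0.0
```

```bash
python3 - <<'E'
from h import *
go([*rail(0,-19.5),38.5],x)
E
```

```text
pos [582.    2.2 129.8] q [-0.02  0.48  1.79 -0.    0.87 -0.14] w 56.7 f [-0.2 -0.6  1.2] t 18.93 
 -> [582.2   1.   38.5] shift [-0.0043, 0.0012, 0.3042] turn [-0.0023, -0.0003, 0.0011]
```

Emit:
{"method": "step_arm", "body": {
  "deltas": [
    [[-0.003, 0.002, 0], [0, 0, 0], 0.7],
    [[-0.003, 0.002, 0.05], [0, 0, 0], 0.7],
    [[-0.003, 0.002, 0.1], [0, 0, 0], 0.7],
    [[-0.003, 0.002, 0.2], [0, 0, 0], 0.7],
    [[-0.003, 0.002, 0.28], [0, 0, 0], 0.7],
    [[-0.003, 0.002, 0.303], [0, 0, 0], 0.7],
    [[-0.003, 0.002, 0.303], [0, 0, 0], 0.7],
    [[-0.003, 0.002, 0.303], [0, 0, 0], -1],
    [[-0.003, 0.002, 0.303], [0, 0, 0], -1],
    [[-0.003, 0.002, 0.303], [0, 0, 0], -1],
    [[-0.003, 0.002, 0.303], [0, 0, 0], -1],
    [[-0.003, 0.002, 0.303], [0, 0, 0], -1],
    [[-0.003, 0.002, 0.303], [0, 0, 0], -1]
  ]
}}

```text
t: 20.02
ee_pos: [583.4, 0.2, 40.0]
orientation: [-2.078, -2.355, 0.002]
ft_force: [-0.6, -0.2, 5.3]
width: 49.4
grasp_force: 29.8
```

Emit:
{"method": "step_arm", "body": {
  "deltas": [
    [[0, 0, -0.05], [0, 0, 0], -1],
    [[0, 0, -0.1], [0, 0, 0], -1],
    [[0, 0, -0.15], [0, 0, 0], -1],
    [[0, 0, -0.2], [0, 0, 0], -1],
    [[0, 0, -0.2], [0, 0, 0], -1]
  ]
}}

```text
t: 20.43
ee_pos: [584.7, 0.1, 101.7]
orientation: [2.078, 2.354, 0.001]
ft_force: [0.0, -0.5, -0.6]
width: 49.7
grasp_force: 29.8
```

```bash
cat >> h.py <<'E'
def tray2(im):
    g=im["pixels"][...,0][100:300,390:530];h=cv2.cvtColor(im["pixels"],cv2.COLOR_RGB2HSV)[100:300,390:530]
    k=np.median(g[:,105:112]);m=((g>1.2*k)&(g<1.75*k)&(h[...,0]<17)&(h[...,1]>98)).astype(np.uint8)
    m=cv2.morphologyEx(m,cv2.MORPH_CLOSE,np.ones((3,3),np.uint8))
    n,l,st,c=cv2.connectedComponentsWithStats(m);i=1+np.argmax(st[1:,4]);r=cv2.minAreaRect(np.argwhere(l==i)[:,::-1].astype(np.float32)+np.float32([390,100]));q=ray(im,cv2.boxPoints(r),20)
    print("tray",np.round(r[0],1),ray(im,[r[0]],20).round(1),np.linalg.norm(q[1]-q[0]).round(),np.linalg.norm(q[2]-q[1]).round(),q.round(0)[:,:2].tolist())
E
python3 - <<'E'
from h import *
from workcell import get_image
s=get_image("top");pickle.dump(s,open("pics/top9.pkl","wb"));drives(s,16);tray2(s);tray2(pickle.load(open("pics/top0.pkl","rb")))
go([558,-294,70],[1,0])
E
```

```text
px [374. 166.] world [665.  -55.6] rail 75.2 -85.8 size 129.0 26.0 [(96.6, -23.8), (79.2, -151.7), (53.9, -147.7), (71.2, -20.2)]
px [459. 174.] world [ 642.2 -270.8] rail 25.9 -296.6 size 66.0 46.0 [(53.1, -267.9), (44.2, -333.2), (-1.1, -325.2), (7.7, -260.2)]
px [309. 203.] world [572.4 107.6] rail 3.4 87.5 size 81.0 50.0 [(27.6, 128.3), (29.4, 47.8), (-20.6, 46.8), (-22.4, 127.0)]
px [314. 388.] world [129.9  98.8] rail -436.8 133.5 size 50.0 117.0 [(-453.6, 194.5), (-403.8, 188.1), (-419.8, 72.1), (-469.6, 79.1)]
tray [458.8 207.3] [[ 557.6 -265.1   20. ]] 132.0 293.0 [[702.0, -195.0], [710.0, -327.0], [417.0, -333.0], [410.0, -205.0]]
tray [459.3 207. ] [[ 558.3 -266.2   20. ]] 133.0 293.0 [[704.0, -198.0], [710.0, -331.0], [417.0, -333.0], [411.0, -204.0]]
pos [5.840e+02 2.000e-01 1.003e+02] q [-0.02  0.53  1.8  -0.    0.82 -0.14] w 50.0 f [ 0.3 -0.  -0. ] t 20.48 
 -> [ 558 -294   70] shift [-0.9622, -0.2078, 0.1013] turn [0.0001, 0.0002, 0.0829]
```

Tray unmoved. I carry drive 2 to the middle slot.

Emit:
{"method": "step_arm", "body": {
  "deltas": [
    [[-0.1, -0.01, 0], [0, 0, 0], -1],
    [[-0.22, -0.05, 0], [0, 0, 0.083], -1],
    [[-0.34, -0.08, 0], [0, 0, 0.083], -1],
    [[-0.46, -0.1, 0], [0, 0, 0.083], -1],
    [[-0.58, -0.12, 0], [0, 0, 0.083], -1],
    [[-0.7, -0.15, 0.02], [0, 0, 0.083], -1],
    [[-0.8, -0.18, 0.05], [0, 0, 0.083], -1],
    [[-0.9, -0.208, 0.1], [0, 0, 0.083], -1],
    [[-0.96, -0.208, 0.1], [0, 0, 0.083], -1],
    [[-0.962, -0.208, 0.1], [0, 0, 0.083], -1],
    [[-0.962, -0.208, 0.1], [0, 0, 0.083], -1]
  ]
}}

```text
t: 21.4
ee_pos: [556.6, -294.2, 68.5]
orientation: [-2.221, -2.217, 0.003]
ft_force: [0.1, 0.7, -1.5]
width: 49.8
grasp_force: 29.8
```

```bash
python3 - <<'E'
from h import *
from workcell import get_image
go([558,-294,9],[1,0])
w=get_image("wrist");drives(w,16)
cv2.imwrite("pics/w10.png",w["pixels"][:,:,::-1])
E
```

```text
pos [ 556.6 -294.2   68.5] q [-0.5   0.63  1.7  -0.    0.82 -0.5 ] w 49.8 f [ 0.1  0.7 -1.5] t 21.4 
 -> [ 558 -294    9] shift [0.0005, 0.0055, 0.1982] turn [-0.0024, -0.0004, -0.0013]
px [435. 183.] world [ 642.5 -264.9] rail 27.0 -290.8 size 81.0 48.0 [(-2.4, -328.6), (6.4, -247.8), (53.3, -256.9), (50.1, -339.1)]
px [313. 212.] world [ 555.6 -286.7] rail -61.9 -301.6 size 67.0 111.0 [(-89.7, -246.8), (-22.8, -254.2), (-29.8, -365.1), (-107.4, -356.9)]
```

View pics/w10.png

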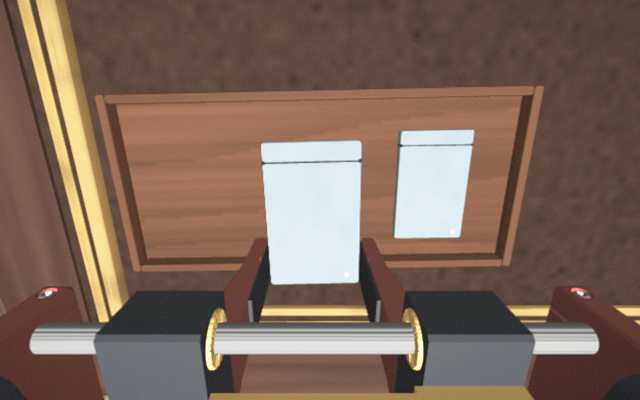

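The wrist view shows the tray from (98,95) to (540,265), drive 1 flat at (435,183), and the held drive 2 at (313,212) over the middle. The place is clear, so I lower it.

Emit:
{"method": "step_arm", "body": {
  "deltas": [
    [[0, 0.005, 0.05], [0, 0, 0], -1],
    [[0, 0.005, 0.1], [0, 0, 0], -1],
    [[0, 0.005, 0.15], [0, 0, 0], -1],
    [[0, 0.005, 0.18], [0, 0, 0], -1],
    [[0, 0.005, 0.196], [0, 0, 0], -1],
    [[0, 0.005, 0.196], [0, 0, 0], -1],
    [[0, 0.005, 0.196], [0, 0, 0], 0.4],
    [[0, 0.005, 0.196], [0, 0, 0], 0.4],
    [[0, 0.005, 0.196], [0, 0, 0], 0.4],
    [[0, 0.005, 0.196], [0, 0, 0], 0.4],
    [[0, 0.005, 0.1], [0, 0, 0], 0.4],
    [[0, 0.005, 0], [0, 0, 0], 0.4],
    [[0, 0.005, -0.1], [0, 0, 0], 0.4],
    [[0, 0.005, -0.2], [0, 0, 0], 0.4],
    [[0, 0.005, -0.2], [0, 0, 0], 0.4]
  ]
}}

```text
t: 22.7
ee_pos: [561.9, -295.8, 135.9]
orientation: [2.216, 2.216, 0.001]
ft_force: [0.5, -1.0, 0.3]
width: 61.5
grasp_force: 0.0
```

```bash
python3 - <<'E'
from h import *
from workcell import get_image
w=get_image("wrist");drives(w,16)
go([*rail(0,150),130],x)
E
```

```text
px [308. 163.] world [ 557.2 -265. ] rail -57.7 -280.3 size 47.0 79.0 [(-76.9, -240.1), (-30.1, -245.1), (-36.8, -324.1), (-87.8, -318.6)]
px [400. 163.] world [ 642.2 -265.8] rail 26.6 -291.7 size 81.0 48.0 [(-2.6, -329.6), (6.3, -248.8), (53.5, -256.8), (48.8, -338.7)]
pos [ 560.7 -295.2  133.3] q [-0.5   0.54  1.67 -0.    0.92 -0.5 ] w 61.3 f [-0.8  0.3  0.2] t 22.75 
 -> [561.2 169.2 130. ] shift [1.5479, 0.0015, 0.005] turn [0.0023, 0.0027, -0.0827]
```

Emit:
{"method": "step_arm", "body": {
  "deltas": [
    [[0.8, 0, 0], [0, 0, -0.083], -1],
    [[0.8, 0, 0], [0, 0, -0.083], -1],
    [[0.8, 0, 0], [0, 0, -0.083], -1],
    [[0.8, 0, 0], [0, 0, -0.083], -1],
    [[0.8, 0, 0], [0, 0, -0.083], -1],
    [[0.8, 0, 0], [0, 0, -0.083], -1],
    [[0.8, 0, 0], [0, 0, -0.083], -1],
    [[0.8, 0, 0], [0, 0, -0.083], -1],
    [[0.8, 0, 0], [0, 0, -0.083], -1]
  ]
}}

```text
t: 23.5
ee_pos: [558.1, -54.1, 128.5]
orientation: [-2.076, -2.354, 0.004]
ft_force: [0.4, 0.4, -0.3]
width: 4.8
grasp_force: 0.0
```

```bash
python3 - <<'E'
from h import *
go([*rail(0,148),130],x)
E
```

```text
pos [558.1 -54.1 128.5] q [-0.12  0.46  1.83 -0.    0.85 -0.24] w 4.8 f [ 0.4  0.4 -0.3] t 23.5 
 -> [561.5 167.2 130. ] shift [0.7304, 0.1032, -0.0052] turn [-0.0026, -0.0001, 0.0008]
```

Emit:
{"method": "step_arm", "body": {
  "deltas": [
    [[0.73, 0.103, -0.005], [0, 0, 0], -1],
    [[0.73, 0.103, -0.005], [0, 0, 0], -1],
    [[0.73, 0.103, -0.005], [0, 0, 0], -1],
    [[0.73, 0.103, -0.005], [0, 0, 0], -1],
    [[0.73, 0.103, -0.005], [0, 0, 0], -1],
    [[0.73, 0.103, -0.005], [0, 0, 0], -1],
    [[0.73, 0.103, -0.005], [0, 0, 0], -1],
    [[0.73, 0.103, -0.005], [0, 0, 0], -1]
  ]
}}

```text
t: 24.17
ee_pos: [562.0, 166.3, 130.1]
orientation: [-2.077, -2.354, 0.005]
ft_force: [0.0, -0.5, -0.1]
width: 0.6
grasp_force: 0.0
```

```bash
python3 - <<'E'
from h import *
go([*rail(0,148),44],x)
go([*rail(0,57),44],x)
E
```

```text
pos [562.  166.3 130.1] q [0.27 0.49 1.78 0.   0.88 0.14] w 0.6 f [ 0.  -0.5 -0.1] t 24.17 
 -> [561.5 167.2  44. ] shift [0.0034, -0.0003, 0.2871] turn [-0.0024, 0.0003, 0.0006]
pos [562.  166.3 130.1] q [0.27 0.49 1.78 0.   0.88 0.14] w 0.6 f [ 0.  -0.5 -0.1] t 24.17 
 -> [572.7  76.9  44. ] shift [-0.3, -0.0005, 0.2872] turn [-0.0024, 0.0003, 0.0006]
```

Emit:
{"method": "step_arm", "body": {
  "deltas": [
    [[0.003, 0, 0.1], [0, 0, 0], -1],
    [[0.003, 0, 0.2], [0, 0, 0], -1],
    [[0.003, 0, 0.26], [0, 0, 0], -1],
    [[0, 0, 0.285], [0, 0, 0], -1],
    [[-0.02, 0, 0.285], [0, 0, 0], -1],
    [[-0.04, 0, 0.285], [0, 0, 0], -1],
    [[-0.065, 0, 0.285], [0, 0, 0], -1],
    [[-0.09, 0, 0.285], [0, 0, 0], -1],
    [[-0.115, 0, 0.285], [0, 0, 0], -1],
    [[-0.14, 0, 0.285], [0, 0, 0], -1],
    [[-0.165, 0, 0.285], [0, 0, 0], -1],
    [[-0.19, 0, 0.285], [0, 0, 0], -1],
    [[-0.215, 0, 0.285], [0, 0, 0], -1],
    [[-0.235, 0, 0.285], [0, 0, 0], -1],
    [[-0.255, 0, 0.285], [0, 0, 0], -1],
    [[-0.27, 0, 0.285], [0, 0, 0], -1],
    [[-0.285, 0, 0.285], [0, 0, 0], -1],
    [[-0.295, 0, 0.285], [0, 0, 0], -1],
    [[-0.3, 0, 0.285], [0, 0, 0], -1],
    [[-0.3, 0, 0.285], [0, 0, 0], -1]
  ]
}}

```text
t: 25.83
ee_pos: [572.8, 77.7, 45.0]
orientation: [-2.078, -2.354, 0.004]
ft_force: [0.3, -1.6, 0.2]
width: 0.8
grasp_force: 0.0
```

```bash
python3 - <<'E'
from h import *
from workcell import get_image
s=get_image("side");drives(s);s=get_image("top");drives(s)
go([*rail(0,-19.5),130],x)
E
```

```text
px [ 16. 125.] world [-464.2  693.8] rail -952.7 797.3 size 124.0 233.0 [(-1051.6, 931.8), (-932.0, 899.8), (-864.3, 677.2), (-971.2, 705.4)]
px [314. 224.] world [577.4  22.6] rail -2.1 2.6 size 51.0 84.0 [(-25.5, 41.5), (24.7, 49.3), (20.1, -34.5), (-26.9, -40.6)]
px [360. 332.] world [ 634.7 -289.8] rail 16.2 -314.5 size 48.0 78.0 [(-2.5, -274.1), (45.7, -274.7), (33.6, -352.2), (-10.8, -350.9)]
px [319. 336.] world [ 554.6 -289.1] rail -63.2 -303.9 size 48.0 75.0 [(-82.7, -263.2), (-35.0, -267.5), (-45.1, -341.8), (-89.2, -337.4)]
px [457. 174.] world [ 636.7 -254.7] rail 22.5 -280.0 size 45.0 78.0 [(5.9, -237.5), (49.8, -244.9), (39.2, -322.6), (-4.6, -314.9)]
px [458. 207.] world [ 555.  -254.2] rail -58.5 -269.4 size 76.0 48.0 [(-30.9, -234.9), (-38.2, -310.3), (-86.0, -303.7), (-78.7, -228.7)]
pos [572.7  78.   44.9] q [ 0.11  0.61  1.82  0.    0.71 -0.01] w 0.7 f [0.5 0.7 0.2] t 25.93 
 -> [582.2   1.  130. ] shift [-0.2585, -0.0015, -0.2835] turn [-0.0021, -0.0001, 0.0004]
```

Drive 3's front in the side view matches the earlier two, so its overhang is about 32 mm. Now I pinch it.

Emit:
{"method": "step_arm", "body": {
  "deltas": [
    [[0.003, 0, -0.1], [0, 0, 0], -1],
    [[0.003, 0, -0.2], [0, 0, 0], -1],
    [[0.003, 0, -0.284], [0, 0, 0], 0.7],
    [[-0.1, 0, -0.284], [0, 0, 0], 0.7],
    [[-0.26, 0, -0.284], [0, 0, 0], 0.7],
    [[-0.26, 0, -0.284], [0, 0, 0], 0.7],
    [[-0.26, 0, -0.284], [0, 0, 0], 0.7],
    [[-0.26, 0, -0.284], [0, 0, 0], 0.7],
    [[-0.26, 0, -0.284], [0, 0, 0], 0.7],
    [[-0.26, 0, -0.284], [0, 0, 0], 0.7],
    [[-0.26, 0, -0.284], [0, 0, 0], 0.7],
    [[-0.26, 0, -0.284], [0, 0, 0], 0.7]
  ]
}}

```text
t: 26.93
ee_pos: [582.6, 1.5, 130.0]
orientation: [-2.076, -2.355, 0.004]
ft_force: [-0.5, 0.6, -0.7]
width: 63.5
grasp_force: 0.0
```

```bash
python3 - <<'E'
from h import *
go([*rail(0,-19.5),38.5],x)
E
```

```text
pos [582.6   1.5 130. ] q [-0.02  0.48  1.79 -0.    0.88 -0.14] w 63.5 f [-0.5  0.6 -0.7] t 26.93 
 -> [582.2   1.   38.5] shift [-0.0017, -0.0005, 0.305] turn [-0.0023, -0.0002, 0.0012]
```

Emit:
{"method": "step_arm", "body": {
  "deltas": [
    [[-0.002, 0.001, 0], [0, 0, 0], 0.7],
    [[-0.002, 0.001, 0.05], [0, 0, 0], 0.7],
    [[-0.002, 0.001, 0.1], [0, 0, 0], 0.7],
    [[-0.002, 0.001, 0.2], [0, 0, 0], 0.7],
    [[-0.002, 0.001, 0.28], [0, 0, 0], 0.7],
    [[-0.002, 0.001, 0.303], [0, 0, 0], 0.7],
    [[-0.002, 0.001, 0.303], [0, 0, 0], 0.7],
    [[-0.002, 0.001, 0.303], [0, 0, 0], -1],
    [[-0.002, 0.001, 0.303], [0, 0, 0], -1],
    [[-0.002, 0.001, 0.303], [0, 0, 0], -1],
    [[-0.002, 0.001, 0.303], [0, 0, 0], -1],
    [[-0.002, 0.001, 0.303], [0, 0, 0], -1],
    [[-0.002, 0.001, 0.303], [0, 0, 0], -1]
  ]
}}

```text
t: 28.02
ee_pos: [583.6, -0.0, 40.3]
orientation: [-2.078, -2.355, 0.002]
ft_force: [-0.2, -0.7, 3.7]
width: 49.5
grasp_force: 29.7
```

Emit:
{"method": "step_arm", "body": {
  "deltas": [
    [[0, 0, -0.05], [0, 0, 0], -1],
    [[0, 0, -0.1], [0, 0, 0], -1],
    [[0, 0, -0.15], [0, 0, 0], -1],
    [[0, 0, -0.2], [0, 0, 0], -1],
    [[0, 0, -0.2], [0, 0, 0], -1]
  ]
}}

```text
t: 28.43
ee_pos: [584.8, 0.0, 102.0]
orientation: [2.078, 2.354, 0.001]
ft_force: [0.4, 0.2, -1.3]
width: 49.8
grasp_force: 29.8
```

```bash
python3 - <<'E'
from h import *
from workcell import get_image
s=get_image("side");pickle.dump(s,open("pics/s11.pkl","wb"));drives(s,16)
go([474,-294,70],[1,0])
E
```

```text
px [ 16. 124.] world [-516.6  767.9] rail -995.6 877.4 size 130.0 236.0 [(-1098.1, 1014.2), (-972.3, 980.6), (-903.6, 754.6), (-1016.5, 784.5)]
px [316. 206.] world [596.2 134.3] rail 30.3 111.1 size 58.0 92.0 [(6.7, 156.4), (64.3, 159.5), (52.7, 68.2), (-1.1, 66.3)]
px [ 21. 287.] world [-111.9  -61. ] rail -696.4 4.8 size 157.0 33.0 [(-707.9, -59.4), (-709.7, 97.5), (-683.5, 77.3), (-684.9, -75.5)]
px [360. 332.] world [ 640.9 -270.5] rail 24.7 -296.2 size 51.0 82.0 [(5.1, -253.6), (56.1, -254.7), (42.8, -335.8), (-4.0, -334.0)]
px [320. 336.] world [ 557.  -269.8] rail -58.5 -285.0 size 51.0 79.0 [(-79.4, -242.2), (-28.3, -246.7), (-39.0, -324.9), (-86.2, -320.2)]
pos [584.1   0.  100.6] q [-0.02  0.53  1.8  -0.    0.82 -0.14] w 50.0 f [ 0.5 -0.4 -2.1] t 28.48 
 -> [ 474 -294   70] shift [-0.9269, -0.4857, 0.1022] turn [0.0, 0.0001, 0.083]
```

Emit:
{"method": "step_arm", "body": {
  "deltas": [
    [[-0.1, -0.03, 0], [0, 0, 0], -1],
    [[-0.2, -0.08, 0], [0, 0, 0.083], -1],
    [[-0.31, -0.14, 0], [0, 0, 0.083], -1],
    [[-0.42, -0.2, 0], [0, 0, 0.083], -1],
    [[-0.53, -0.26, 0], [0, 0, 0.083], -1],
    [[-0.64, -0.32, 0.02], [0, 0, 0.083], -1],
    [[-0.74, -0.38, 0.05], [0, 0, 0.083], -1],
    [[-0.84, -0.44, 0.1], [0, 0, 0.083], -1],
    [[-0.9, -0.48, 0.1], [0, 0, 0.083], -1],
    [[-0.927, -0.486, 0.1], [0, 0, 0.083], -1],
    [[-0.927, -0.486, 0.1], [0, 0, 0.083], -1],
    [[-0.927, -0.486, 0.1], [0, 0, 0.083], -1]
  ]
}}

```text
t: 29.48
ee_pos: [472.9, -293.8, 69.3]
orientation: [-2.221, -2.219, 0.003]
ft_force: [0.3, 1.3, -1.1]
width: 50.1
grasp_force: 29.8
```

```bash
python3 - <<'E'
from h import *
from workcell import get_image
go([474,-294,9],[1,0])
w=get_image("wrist");drives(w,16)
cv2.imwrite("pics/w12.png",w["pixels"][:,:,::-1])
E
```

```text
pos [ 472.9 -293.8   69.3] q [-0.58  0.55  1.87 -0.    0.73 -0.57] w 50.1 f [ 0.3  1.3 -1.1] t 29.48 
 -> [ 474 -294    9] shift [-0.0007, 0.0042, 0.2009] turn [-0.0021, -0.0002, -0.0006]
px [433. 183.] world [ 558.3 -264.3] rail -56.5 -279.8 size 82.0 47.0 [(-85.4, -318.2), (-77.1, -236.7), (-30.6, -245.3), (-33.3, -328.2)]
px [551. 184.] world [ 642.5 -265.1] rail 26.9 -291.0 size 87.0 48.0 [(-2.4, -328.8), (7.2, -242.7), (53.2, -257.0), (49.4, -346.1)]
px [313. 209.] world [ 471.8 -284.4] rail -144.8 -289.0 size 68.0 111.0 [(-173.5, -234.4), (-106.2, -240.8), (-111.6, -352.0), (-189.8, -345.1)]
```

View pics/w12.png

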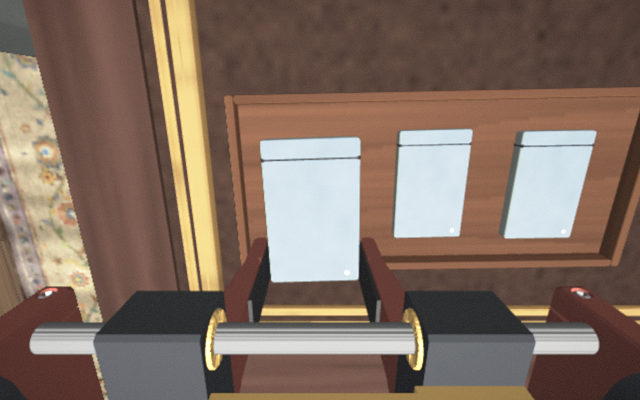

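The held drive 3 is at (312,209). Drives 2 and 1 lie flat at (433,183) and (551,184), and the tray's left wall is at about (240,180). I shift 3 mm right for finger clearance, then lower.

Emit:
{"method": "step_arm", "body": {
  "deltas": [
    [[0, 0.013, 0.05], [0, 0, 0], -1],
    [[0, 0.013, 0.1], [0, 0, 0], -1],
    [[0, 0.013, 0.15], [0, 0, 0], -1],
    [[0, 0.013, 0.18], [0, 0, 0], -1],
    [[0, 0.013, 0.198], [0, 0, 0], -1],
    [[0, 0.013, 0.198], [0, 0, 0], -1],
    [[0, 0.013, 0.198], [0, 0, 0], 0.3],
    [[0, 0.013, 0.198], [0, 0, 0], 0.3],
    [[0, 0.013, 0.198], [0, 0, 0], 0.3],
    [[0, 0.013, 0.198], [0, 0, 0], 0.3],
    [[0, 0.013, 0.1], [0, 0, 0], 0.3],
    [[0, 0.013, 0], [0, 0, 0], 0.3],
    [[0, 0.013, -0.1], [0, 0, 0], 0.3],
    [[0, 0.013, -0.2], [0, 0, 0], 0.3],
    [[0, 0.013, -0.2], [0, 0, 0], 0.3]
  ]
}}

```text
t: 30.78
ee_pos: [480.0, -296.1, 135.7]
orientation: [2.216, 2.216, -0.0]
ft_force: [1.3, 0.5, 1.1]
width: 57.2
grasp_force: 0.0
```

```bash
python3 - <<'E'
from h import *
from workcell import get_image
w=get_image("wrist");drives(w,16)
s=get_image("top");pickle.dump(s,open("pics/top13.pkl","wb"))
p=s["pixels"];hsv=cv2.cvtColor(p,cv2.COLOR_RGB2HSV);print(hsv[220:234,300:310,2].tolist())
cv2.imwrite("pics/t13.png",cv2.resize(p[180:245,290:360],(700,650),interpolation=cv2.INTER_CUBIC)[:590,:,::-1])
go([*rail(-56.2,109.8),130],d)
E
```

```text
px [309. 161.] world [ 476.1 -263.7] rail -138.0 -269.0 size 48.0 79.0 [(-158.2, -229.1), (-110.6, -233.5), (-116.0, -312.5), (-167.9, -307.8)]
px [398. 162.] world [ 558.1 -264.7] rail -56.8 -280.2 size 80.0 48.0 [(-85.4, -317.6), (-77.4, -238.3), (-30.5, -245.7), (-34.2, -325.9)]
px [489. 163.] world [ 642.2 -265.3] rail 26.6 -291.2 size 83.0 48.0 [(-2.2, -328.2), (6.8, -245.2), (53.1, -257.1), (48.4, -341.9)]
[[172, 171, 169, 168, 166, 165, 165, 164, 163, 164], [164, 164, 163, 163, 162, 181, 169, 164, 163, 165], [153, 134, 137, 122, 120, 137, 165, 166, 165, 166], [151, 190, 175, 186, 189, 127, 157, 166, 165, 161], [201, 218, 209, 218, 204, 197, 186, 167, 160, 164], [219, 218, 215, 216, 210, 182, 208, 137, 159, 175], [216, 215, 214, 216, 222, 126, 210, 175, 172, 175], [209, 213, 213, 216, 231, 106, 210, 188, 173, 171], [197, 214, 217, 223, 192, 129, 213, 185, 169, 165], [204, 166, 152, 162, 145, 193, 214, 182, 167, 167], [202, 191, 185, 191, 206, 207, 164, 165, 168, 171], [197, 181, 189, 196, 199, 150, 63, 168, 181, 181], [192, 109, 103, 111, 116, 69, 45, 170, 150, 132], [163, 87, 59, 64, 65, 65, 59, 116, 89, 64]]
pos [ 477.6 -294.7  131.3] q [-0.57  0.45  1.84 -0.    0.85 -0.57] w 57.1 f [-0.3 -0.9 -0.2] t 30.88 
 -> [510.4 122.3 130. ] shift [1.39, 0.109, 0.0014] turn [0.001, 0.0012, 0.9644]
```

All three drives lie flat at x = 476, 558 and 642. Now I go back to the parked pin.

Emit:
{"method": "step_arm", "body": {
  "deltas": [
    [[0.7, 0.05, 0], [0, 0, 0.964], 0.3],
    [[0.7, 0.05, 0], [0, 0, 0.964], 0.3],
    [[0.7, 0.05, 0], [0, 0, 0.964], 0.3],
    [[0.7, 0.05, 0], [0, 0, 0.964], 0.3],
    [[0.7, 0.05, 0], [0, 0, 0.964], 0.3],
    [[0.7, 0.05, 0], [0, 0, 0.964], 0.3],
    [[0.7, 0.05, 0], [0, 0, 0.964], 0.3],
    [[0.7, 0.05, 0], [0, 0, 0.964], 0.3],
    [[0.7, 0.05, 0], [0, 0, 0.964], 0.3],
    [[0.7, 0.05, 0], [0, 0, 0.964], 0.3],
    [[0.7, 0.05, 0], [0, 0, 0.964], 0.3],
    [[0.7, 0.05, 0], [0, 0, 0.964], 0.3],
    [[0.7, 0.05, 0], [0, 0, 0.964], 0.3],
    [[0.7, 0.05, 0], [0, 0, 0.964], 0.3],
    [[0.7, 0.05, 0], [0, 0, 0.964], 0.3]
  ]
}}

```text
t: 32.13
ee_pos: [491.3, -83.9, 128.9]
orientation: [-3.135, -0.201, 0.007]
ft_force: [0.3, 0.3, 0.8]
width: 57.1
grasp_force: 0.0
```

```bash
python3 - <<'E'
from h import *
go([510.4,122.3,130],d)
E
```

```text
pos [491.3 -83.9 128.9] q [-0.19  0.38  1.97 -0.    0.79  1.25] w 57.1 f [0.3 0.3 0.8] t 32.13 
 -> [510.4 122.3 130. ] shift [0.151, -0.6737, -0.0039] turn [-0.0004, 0.0029, 0.0029]
```

Emit:
{"method": "step_arm", "body": {
  "deltas": [
    [[0.151, -0.673, -0.005], [0, 0, 0.003], 0.3],
    [[0.151, -0.673, -0.005], [0, 0, 0.003], 0.3],
    [[0.151, -0.673, -0.005], [0, 0, 0.003], 0.3],
    [[0.151, -0.673, -0.005], [0, 0, 0.003], 0.3],
    [[0.151, -0.673, -0.005], [0, 0, 0.003], 0.3],
    [[0.151, -0.673, -0.005], [0, 0, 0.003], 0.3],
    [[0.151, -0.673, -0.005], [0, 0, 0.003], 0.3],
    [[0.151, -0.673, -0.005], [0, 0, 0.003], 0.3]
  ]
}}

```text
t: 32.8
ee_pos: [511.2, 121.8, 130.6]
orientation: [3.135, 0.193, -0.006]
ft_force: [-0.5, -0.4, -0.3]
width: 57.3
grasp_force: 0.0
```

```bash
python3 - <<'E'
from h import *
from workcell import get_image
go([510.4,122.3,58],d)
w=get_image("wrist");pickle.dump(w,open("pics/w14.pkl","wb"))
hsv=cv2.cvtColor(w["pixels"],cv2.COLOR_RGB2HSV)
pr=proj(w,[[510.4,122.3,84],[510.4,122.3,40]]);print(pr.round(0).tolist())
m=((hsv[...,0]>18)&(hsv[...,0]<30)&(hsv[...,1]>60)&(hsv[...,2]>225)).astype(np.uint8)
m[:150]=0;m[300:]=0;m[:,:260]=0;m[:,380:]=0
n,l,st,c=cv2.connectedComponentsWithStats(m)
print([(st[i].tolist(),c[i].round(0).tolist()) for i in range(1,n) if st[i,4]>30])
E
```

```text
pos [511.2 121.8 130.6] q [0.21 0.41 1.91 0.   0.82 1.66] w 57.3 f [-0.5 -0.4 -0.3] t 32.8 
 -> [510.4 122.3  58. ] shift [-0.0014, -0.0022, 0.2421] turn [0.0001, 0.0027, -0.0008]
[[313.0, 225.0], [313.0, 206.0]]
[([260, 150, 120, 20, 1816], [320.0, 158.0]), ([260, 171, 110, 3, 163], [313.0, 172.0]), ([260, 177, 120, 12, 770], [318.0, 181.0]), ([289, 192, 9, 11, 42], [292.0, 196.0]), ([323, 192, 11, 7, 39], [327.0, 194.0]), ([290, 194, 49, 26, 595], [315.0, 208.0]), ([304, 217, 19, 14, 35], [315.0, 221.0]), ([260, 294, 60, 6, 222], [281.0, 297.0])]
```

The pin top is seen at about (314,224), where predicted. I descend and grip.

Emit:
{"method": "step_arm", "body": {
  "deltas": [
    [[-0.001, -0.001, 0.08], [0, 0.002, 0], 0.3],
    [[-0.001, -0.001, 0.16], [0, 0.002, 0], 0.3],
    [[-0.001, -0.001, 0.22], [0, 0.002, 0], 0.3],
    [[-0.001, -0.001, 0.242], [0, 0.002, 0], 0.3],
    [[-0.001, -0.001, 0.242], [0, 0.002, 0], 0.3],
    [[-0.001, -0.001, 0.242], [0, 0.002, 0], -1],
    [[-0.001, -0.001, 0.242], [0, 0.002, 0], -1],
    [[-0.001, -0.001, 0.242], [0, 0.002, 0], -1],
    [[-0.001, -0.001, 0.242], [0, 0.002, 0], -1],
    [[-0.001, -0.001, 0.242], [0, 0.002, 0], -1],
    [[-0.001, -0.001, 0.242], [0, 0.002, 0], -1],
    [[-0.001, -0.001, 0.242], [0, 0.002, 0], -1],
    [[-0.001, -0.001, 0.242], [0, 0.002, 0], -1],
    [[-0.001, -0.001, 0.242], [0, 0.002, 0], -1],
    [[-0.001, -0.001, 0.242], [0, 0.002, 0], -1]
  ]
}}

```text
t: 34.1
ee_pos: [511.3, 122.3, 58.6]
orientation: [-3.136, -0.189, -0.001]
ft_force: [-0.7, 0.6, 4.5]
width: 13.8
grasp_force: 30.0
```

```bash
python3 - <<'E'
from h import *
go([576.6,43.2,110],d)
E
```

```text
pos [511.3 122.3  58.6] q [0.21 0.53 1.94 0.   0.67 1.66] w 13.8 f [-0.7  0.6  4.5] t 34.1 
 -> [576.6  43.2 110. ] shift [0.1844, 0.2879, -0.1713] turn [-0.0002, -0.0002, -0.0024]
```

Emit:
{"method": "step_arm", "body": {
  "deltas": [
    [[0, 0, -0.06], [0, 0, 0], -1],
    [[0, 0, -0.13], [0, 0, 0], -1],
    [[0, 0, -0.19], [0, 0, 0], -1],
    [[0, 0, -0.2], [0, 0, 0], -1],
    [[0.092, 0.144, -0.2], [0, 0, 0], -1],
    [[0.184, 0.288, -0.2], [0, 0, 0], -1],
    [[0.184, 0.288, -0.18], [0, 0, -0.002], -1],
    [[0.184, 0.288, -0.17], [0, 0, -0.002], -1],
    [[0.184, 0.288, -0.17], [0, 0, -0.002], -1],
    [[0.184, 0.288, -0.17], [0, 0, -0.002], -1],
    [[0.184, 0.288, -0.17], [0, 0, -0.002], -1]
  ]
}}

```text
t: 35.02
ee_pos: [575.1, 43.8, 108.8]
orientation: [-3.135, -0.195, 0.003]
ft_force: [-0.2, -0.1, -1.2]
width: 13.6
grasp_force: 30.0
```

```bash
python3 - <<'E'
from h import *
from workcell import get_image
import numpy as np,time
go([576.6,43.3,58],d)
w=get_image("wrist");pickle.dump(w,open("pics/w15.pkl","wb"));s=get_image("side")
go([576.6,43.3,58],d)
A=cv2.resize(w["pixels"][130:290,220:400],None,fx=3.2,fy=3.2,interpolation=cv2.INTER_CUBIC);B=cv2.resize(s["pixels"][180:244,290:334],None,fx=5,fy=8,interpolation=cv2.INTER_CUBIC)
cv2.imwrite("pics/p15.png",np.hstack([A,B])[:,:,::-1])
E
```

```text
pos [575.1  43.8 108.8] q [0.06 0.51 1.81 0.   0.83 1.5 ] w 13.6 f [-0.2 -0.1 -1.2] t 35.02 
 -> [576.6  43.3  58. ] shift [0.005, 0.0024, 0.1694] turn [-0.0003, 0.0011, 0.0001]
pos [575.6  43.9 109.3] q [0.06 0.51 1.81 0.   0.83 1.5 ] w 13.4 f [-0.2 -0.6 -1.1] t 35.12 
 -> [576.6  43.3  58. ] shift [0.003, 0.0025, 0.1711] turn [-0.0002, 0.0003, 0.0004]
```

View pics/p15.png

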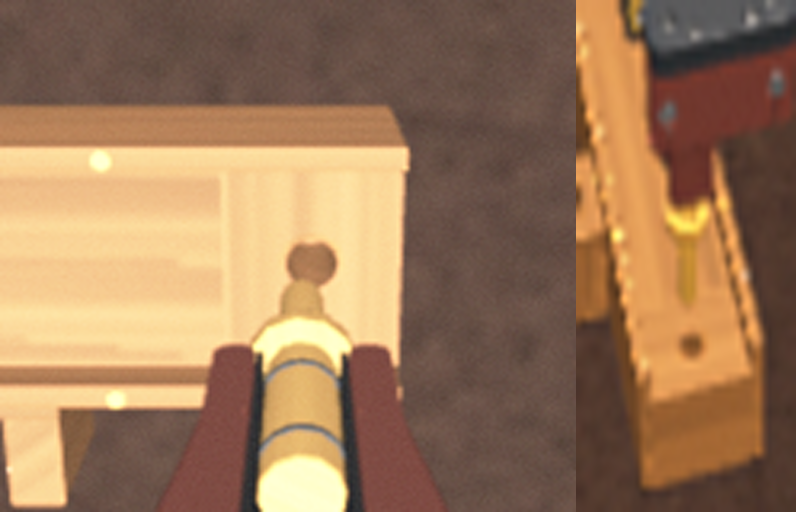

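The bore is at crop (312,263), with the shaft tip at (303,288), slightly left of it. I work out the bore by ray and compare it with the pin axis.

```bash
python3 - <<'E'
from h import *
w=pickle.load(open("pics/w15.pkl","rb"));f=lambda u,v:(220+u/3.2-.4,130+v/3.2-.4)
print(ray(w,[f(312,263)],40).round(1), ray(w,[f(405,160),f(402,400)],52).round(1).tolist())
P=np.array([575.6,43.9]);g=proj(w,[[*P,z] for z in(141,97,91,57,40)]);print(((g-[219.6,129.6])*3.2).round(0).tolist())
hsv=cv2.cvtColor(w["pixels"],cv2.COLOR_RGB2HSV);V=cv2.resize(hsv[...,2][130:290,220:400],None,fx=3.2,fy=3.2,interpolation=cv2.INTER_CUBIC)
m=(V[235:275,270:350]<160);print(np.argwhere(m).mean(0)[::-1]+[270,235],m.sum(),np.argwhere(m).min(0),np.argwhere(m).max(0))
E
```

```text
[[577.1  41.2  40. ]] [[608.7, 24.1, 52.0], [548.6, 15.3, 52.0]]
[[299.0, 496.0], [300.0, 368.0], [300.0, 355.0], [300.0, 293.0], [301.0, 267.0]]
[319.33152174 262.25      ] 184 [13 19] [39 64]
```

Emit:
{"method": "step_arm", "body": {
  "deltas": [
    [[0.004, 0.007, 0], [0, 0, 0], -1],
    [[0.004, 0.007, 0.03], [0, 0, 0], -1],
    [[0.004, 0.007, 0.05], [0, 0, 0], -1],
    [[0.004, 0.007, 0.065], [0, 0, 0], -1],
    [[0.004, 0.007, 0.075], [0, 0, 0], -1],
    [[0.004, 0.007, 0.08], [0, 0, 0], -1]
  ]
}}

```text
t: 35.62
ee_pos: [577.3, 41.1, 84.5]
orientation: [-3.135, -0.194, 0.002]
ft_force: [-0.2, 0.1, -1.0]
width: 13.4
grasp_force: 30.0
```

The tip is 7 mm into the bore with no force, so I continue down.

Emit:
{"method": "step_arm", "body": {
  "deltas": [
    [[0, 0, 0.02], [0, 0, 0], -1],
    [[0, 0, 0.04], [0, 0, 0], -1],
    [[0, 0, 0.06], [0, 0, 0], -1],
    [[0, 0, 0.075], [0, 0, 0], -1],
    [[0, 0, 0.084], [0, 0, 0], -1],
    [[0, 0, 0.088], [0, 0, 0], -1],
    [[0, 0, 0.088], [0, 0, 0], -1]
  ]
}}

```text
t: 36.2
ee_pos: [577.7, 41.1, 58.9]
orientation: [-3.135, -0.194, 0.0]
ft_force: [0.2, -0.7, -0.1]
width: 13.3
grasp_force: 30.0
```

Emit:
{"method": "step_arm", "body": {
  "deltas": [
    [[0, 0, 0.003], [0, 0, 0], -1],
    [[0, 0, 0.003], [0, 0, 0], 0],
    [[0, 0, 0.003], [0, 0, 0], 0],
    [[0, 0, 0.003], [0, 0, 0], 0],
    [[0, 0, 0.003], [0, 0, 0], 0],
    [[0, 0, 0.003], [0, 0, 0], 0],
    [[0, 0, 0.003], [0, 0, 0], 0],
    [[0, 0, -0.1], [0, 0, 0], 0],
    [[0, 0, -0.2], [0, 0, 0], 0],
    [[0, 0, -0.3], [0, 0, 0], 0],
    [[-0.2, 0, -0.4], [0, 0, 0], 0],
    [[-0.35, 0, -0.5], [0, 0, 0], 0],
    [[-0.45, 0, -0.5], [0, 0, 0], 0],
    [[-0.45, 0, -0.5], [0, 0, 0], 0],
    [[-0.45, 0, -0.5], [0, 0, 0], 0]
  ]
}}

```text
t: 37.45
ee_pos: [439.8, 24.1, 210.0]
orientation: [-3.136, -0.193, 0.001]
ft_force: [0.7, -0.5, 0.1]
width: 43.9
grasp_force: 0.0
```

```bash
python3 - <<'E'
from h import *
from workcell import get_image
s=get_image("side");drives(s,16)
cv2.imwrite("pics/s16.png",cv2.resize(s["pixels"][180:390,220:430],None,fx=2.8,fy=2.8,interpolation=cv2.INTER_CUBIC)[:,:,::-1])
go([500,0,200])
E
```

```text
px [ 16. 125.] world [-514.6  763.6] rail -994.1 872.8 size 130.0 245.0 [(-1098.1, 1014.2), (-972.3, 980.6), (-901.2, 746.5), (-1013.6, 776.3)]
px [360. 332.] world [ 640.8 -270.5] rail 24.6 -296.2 size 51.0 82.0 [(5.0, -253.6), (55.8, -254.5), (42.9, -335.8), (-3.9, -334.2)]
px [320. 336.] world [ 557.  -269.8] rail -58.5 -285.0 size 51.0 79.0 [(-79.4, -242.2), (-28.3, -246.7), (-39.0, -324.9), (-86.2, -320.2)]
px [279. 340.] world [ 474.3 -268.7] rail -140.4 -273.8 size 51.0 80.0 [(-162.3, -228.8), (-112.2, -236.2), (-120.1, -315.5), (-166.3, -308.3)]
pos [442.4  24.3 209.9] q [0.03 0.17 2.03 0.   0.94 1.48] w 44.0 f [0.4 0.7 0.1] t 37.5 
 -> [500   0 200] shift [0.1804, 0.104, 0.0334] turn [-0.0, -0.001, -0.0]
```

View pics/s16.png

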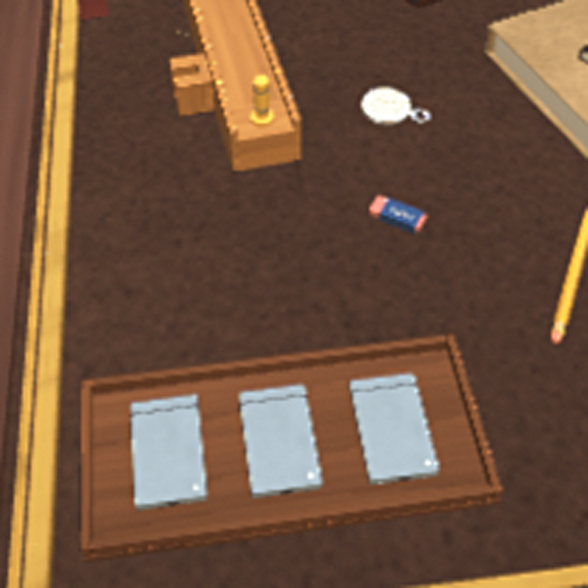

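The pin is upright and down in the bore: its top is at side pixel (313,207.5), against (312,208) at the start. The three drives lie flat and apart in the tray, and the bystanders are in place, so I hand in.

```bash
python3 -c "
from workcell import *
print(close_job())"
```

```text
the job is handed in; nothing more can be done
None
```

The job is handed in with no verdict returned; by the last side picture all three drives lie flat and apart in the tray, the pin is back down in its bore, and the eraser and watch look unmoved.

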